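Pack the accessory case and shut its lid

TASK

Pack the microscope accessories away in the open grey case: take out the round canister with the black lid, which is too tall for it, and stand it on the table clear of the case; stand every filter cube, dropper bottle and small optical mount from the table upright in the case, one to a compartment, and then lower the lid gently until it is fully shut. The small objective is already packed and stays in its compartment; leave the white wipe pot, the dust cap and everything else where it is.

Things in the scene. Friction and masses are not known exactly. Their poses are not given: they have to be found in the camera images.
- case: grey plastic case tray, fixed to the table, 172 x 198 mm (its own x by y), rim 20 mm high, walls 4 mm; origin at the centre of its underside, z up; its x points from the open front to the hinge at the back, roughly to the robot's right. Inside is a dark foam insert with six compartments, in two rows of three
- case_floor (a point): middle of the six compartments on the inner floor, at the case's own (-12, 0, 4) mm, axes as the case's. Compartments are 54 mm (x) by 48 mm (y), centred at x = -37 or +37 mm and y = -68, 0 or +68 mm from here; the foam between and around them is 11 mm high above this floor, 5 mm below the rim. Each takes one thing
- case_lid (a joint): hinge of the lid, rad: 0 shut, 1.57 upright, 2.0 leaning back at its stop; starts at 1.66 to 1.77. Stiff: the lid stays where it is left and needs some 2 to 5 N at its front edge to move. The lid is a hollow cover, 172 x 198 mm, 46 mm high, walls 3 mm; shut, there are 59 mm from the case floor to its inner top, so things up to 57 mm tall fit
- lid_hinge (a point): midpoint of the hinge line, at the case's own (86, 0, 20) mm; the line runs along the case's y
- lid_front (a point): moves with the lid: middle of the upper front edge of the lid; with the lid shut it lies at the case's own (-86, 0, 66) mm, which is 172 mm in front of and 46 mm above the hinge line. The flat outer face of the lid runs from this edge back to above the hinge
- canister: round canister, clear body 42 mm across to 45 mm up, black screw lid 45 mm across above, 64 mm tall, about 0.14 kg, standing at the start in one compartment on the case floor; origin at the centre of its underside, z up. The lid of the case cannot shut over it
- objective: small bare microscope objective, 30 mm across and 44 mm tall, already standing in one compartment of the case; origin at the centre of its underside, z up
- filter_cube_a: black filter cube with coloured glass windows, collides as a box from x = -20 to 24, y = -19 to 19, z = 0 to 36 mm; origin under it on its underside, z up; grasp across its y (38 mm). May be absent
- filter_cube_b: a second filter cube just like the first. May be absent
- oil_bottle: small white dropper bottle with a red cap, 24 mm across, body cylindrical to some 30 mm, 54 mm tall with its nozzle; origin at the centre of its underside, z up. May be absent
- vial: small white dropper bottle with a pale cap, 22 mm across, body cylindrical to some 29 mm, 51 mm tall with its nozzle; origin at the centre of its underside, z up. May be absent
- mirror_mount: small black optical mount on a short post, 53 mm tall: foot 40 mm wide along y, 7 mm thick, then a post, then a block from x = -6 to 20, y = -13 to 13, z = 31 to 53 mm (grasp it across its y, 26 mm); a brass knob stands out to x = -20 mm; origin on its underside, z up; the post's axis is at x = 7 mm. May be absent
- wipe_pot: bystander: white round pot with a screw cap, 56 mm across, 75 mm tall, standing on the table; origin at the centre of its underside
- dust_cap: bystander: black dust cap, 34 mm across, 11 mm tall; origin at the centre of its underside
- keyboard: fixed: flat black keyboard, 156 mm (x) by 450 mm (y), at most 30 mm high; origin at the centre of its underside. Between it and the monitor runs a strip of free table
- monitor: fixed: big flat monitor on a stand whose foot is 170 mm (x) by 240 mm (y); origin at the centre of the foot's underside. The screen, 542 mm wide along y, reaches from 110 to 450 mm high and its front lies 27 mm nearer the robot than the origin: keep the arm clear of it

How it is judged:
By the outcome, as a careful person would: the job done as asked, in the order asked, and still so for the second after the job is handed in, with the robot touching nothing.
Of filter_cube_a, filter_cube_b, oil_bottle, vial, mirror_mount only 3 to 5 are there at a start; the rules pass over those that are not, and their reading is None.
At some moment in a run one of filter_cube_a, filter_cube_b may be knocked a few centimetres aside while the robot is not near it.
It also fails if it takes over 210 s, if anything falls off the work surface, if the arm or the gripper's body presses on something with over 40 N, if the wrist force passes 120 N, or if a joint passes its speed limit or range.

ROBOT

A 7-joint arm with a two-finger parallel gripper is mounted at the origin on a cart in front of the work surface, level with it; the furniture and walls round the work are solid. World frame = base frame: x ahead of the robot, y to its left, z up, the work surface at z = 0. Lengths are in m, angles in rad, forces in N, time in s.
With the tool pointing down it reaches from about 0.425 to 0.925 m from the base axis. Payload 6.8 kg.
Tool frame: the origin (TCP) lies on the centre line of the jaws, within the pads' length; the fingertips stand 14 mm ahead of it and the grasp point (between the pads) lies 5 mm behind it (r.tips_ahead is the distance from the TCP to the fingertips, in m); z points along the fingers, y is the line along which they close (so a half turn about z gives the same grasp; the last joint's range is limited). The gripper opens to 85 mm and grips with 20 to 120 N. Pads are 22 mm wide; open, the fingers measure 114 mm over their backs; the gripper's body (76 mm by 85 mm) begins 54 mm behind the grasp point. The pads swing forward as they close: fully open they stand 13 mm farther back than shut.
Start: joints at [-0.108, 0.477, 0.022, 1.555, -0.011, 1.109, -0.083], TCP at [0.675, 0, 0.245] pointing down, gripper open.
Joint ranges: [-2.96, 2.96], [-0.34, 2.1], [-1.41, 1.46], [0.24, 2.44], [-1.37, 4.51], [0.17, 1.92], [-2.96, 2.96]. Speed limits (rad/s): [2.39, 2.39, 3.14, 3.14, 3.14, 3.14, 3.14].

INTERFACE

Orientations are given as a rotation vector (axis times angle).
In Python, from bench import r, eyes gives the robot as it stands.
- The arm moves only by the tool step_arm, never from a script. Its argument "rows" is a list of rows, each a list of 6 numbers: the shift along the world's x, y, z in units of 60 cm (1.0 is 60 cm), then the turn, a rotation vector about the world's x, y, z in units of pi rad (1.0 is pi rad). In form: [[x, y, z, rx, ry, rz], ...]. A call has 1 to 5 rows; each row is the pose to reach, as a shift and turn from the pose commanded when the call began, turning the shorter way round; what a row does not reach only later rows make up. A row lasts 1/12 s, in which the tool goes at most 41.7 mm and 7.16 degrees, less where a joint would pass 70% of its speed; a pose out of reach is approached as far as the arm can. A call with a number of a shift or a turn outside -1 to 1 is refused whole. A call with a gripper value outside its range is refused whole. "jaw" is the closure, from 0 (fully open) to 1 (shut), set as the call begins (left out, the last holds). The fingers move at their own pace and stop on an object; "squeeze" is the grip in N (left out, the last holds). Time passes only in rows, so rows that repeat a pose let the fingers close. It gives the time, the measured TCP pose, the force, the opening and the grip force at its end, in the units of the state.
- r.get_obs(): the state, without advancing time (a new reading comes with each control period).
- eyes.grab_frame(name): name is "scene" or "side" or "wrist"; returns the picture (384x512x3 uint8, red, green, blue); there is no depth.
- eyes.camera_info(name): a dict with "mtx" (3x3 intrinsics, pixels), "extrinsics" (4x4, takes a point from camera to world coordinates); the wrist camera has in their place "tool_from_camera" (4x4, takes a point from camera to tool coordinates, whose origin is the TCP and whose axes are the flange's). Camera axes: x right, y down, z forward; pixel columns grow to the right and rows downward; lengths in m; the calibration is good to about 2 mm. A picture is of the moment at which its call begins: read the wrist's pose just before it. camera_info takes no time and is no camera call.
- r.hand_in(): hands the job in; it is judged then, once.
The state is a dict: "clock": time; "joints": joint angles; "qvel": joint speeds; "tau": joint torques, N m; "tcp_pos": TCP position; "orientation": TCP orientation; "contact_force": force on the tool from outside, world axes, zero at the start; "moment": the same for the moment, N m; "grip_width": finger opening in m; "gripper_force": force on a finger pad.
Only numpy, scipy, OpenCV 4.12 (cv2) and the standard library are available. Lean on these libraries where they do the work, as an engineer would, in place of code of your own. Each camera call takes 0.05 s, during which the arm holds its last target. There are 200 camera calls.

## Working session

There is one attempt and no reset: what is moved stays moved. The work goes in short steps, Python scripts to look and compute and a tool call to move; the robot and the scene stay as the last step left them, time stands still between calls to the robot, and variables do not carry over. Pictures are saved under pics/ and viewed, at most 14 in all, crops included, and the job is handed in when it is done.

Besides the shell and the picture viewer there is one more tool, called as name(argument=value, ...) on one line, values as JSON. step_arm: Moves the arm, as the interface text tells. Shifts and turns lie within -1 to 1; 1 stands for 60 cm of shift or pi rad of turn. Its arguments: {"type":"object","properties":{"rows":{"type":"array"},"jaw":{"type":"number"},"squeeze":{"type":"number"}},"required":["rows"]}

```bash
mkdir -p pics; ls; cat > h.py <<'E'
import numpy as np, cv2
from scipy.spatial.transform import Rotation as R
from bench import r, eyes
def pose():
    o=r.get_obs(); T=np.eye(4); T[:3,:3]=R.from_rotvec(o["orientation"]).as_matrix(); T[:3,3]=o["tcp_pos"]; return T
def cam(n):
    i=eyes.camera_info(n)
    E=np.array(i["extrinsics"]) if "extrinsics" in i else pose()@np.array(i["tool_from_camera"])
    return np.array(i["mtx"]),E
def snap(n,f):
    c=cam(n); im=eyes.grab_frame(n); cv2.imwrite("pics/"+f,im[...,::-1]); np.savez("pics/"+f+".npz",K=c[0],E=c[1],im=im); return im,c
def load(f):
    d=np.load("pics/"+f+".npz"); return d["im"],(d["K"],d["E"])
def ray(c,u,v):
    K,E=c; d=E[:3,:3]@np.linalg.solve(K,[u,v,1.]); return E[:3,3],d
def onz(c,u,v,z):
    o,d=ray(c,u,v); return o+d*(z-o[2])/d[2]
def tri(c1,p1,c2,p2):
    A=[];b=[]
    for c,p in((c1,p1),(c2,p2)):
        o,d=ray(c,*p); d=d/np.linalg.norm(d); M=np.eye(3)-np.outer(d,d); A.append(M); b.append(M@o)
    return np.linalg.solve(sum(A),sum(b))
def proj(c,P):
    K,E=c; p=np.linalg.inv(E)@np.append(P,1); q=K@p[:3]; return q[:2]/q[2]
E
python3 - <<'E'
from h import *
o=r.get_obs(); print(o)
for n in("scene","side","wrist"):
    im,c=snap(n,n+"0.png"); print(n,c[0].tolist(),c[1].round(3).tolist())
a=[cv2.imread(f"pics/{n}0.png") for n in("scene","side")]
E
```

```text
pics
{'clock': 0.0, 'joints': array([-0.10812465,  0.47779384,  0.02235383,  1.55643994, -0.01152399,
        1.10930462, -0.08309081]), 'qvel': array([-1.16181102e-03, -1.30138402e-03,  1.76766674e-04, -2.24162451e-04,
        6.05499296e-04,  7.25389726e-04, -9.99464939e-07]), 'tau': array([-5.45967814e-04, -5.96443820e+01,  1.60769675e+00, -2.81194621e+01,
        1.24063640e-02,  9.39900521e-03,  2.20753498e-05]), 'tcp_pos': array([6.74437291e-01, 2.03116956e-06, 2.44335021e-01]), 'orientation': array([-2.22055822e+00, -2.22063003e+00,  2.14690495e-03]), 'contact_force': array([0.52649766, 0.67814699, 0.06084968]), 'moment': array([ 0.0148389 , -0.00619549,  0.01484671]), 'gripper_force': 0.0, 'grip_width': 0.08544399512113254}
scene [[435.5286159018411, 0.0, 256.4123473801993], [0.0, 435.5286159018411, 188.73373926220188], [0.0, 0.0, 1.0]] [[0.614, -0.441, 0.654, -0.426], [-0.789, -0.368, 0.492, -0.729], [0.024, -0.818, -0.574, 0.939], [0.0, 0.0, 0.0, 1.0]]
side [[385.94336769084424, 0.0, 258.06288177179795], [0.0, 385.94336769084424, 194.75472805153498], [0.0, 0.0, 1.0]] [[-0.889, -0.342, 0.305, 0.247], [-0.458, 0.64, -0.617, 0.615], [0.016, -0.688, -0.726, 0.816], [0.0, 0.0, 0.0, 1.0]]
wrist [[292.6174785636558, 0.0, 253.04582258974096], [0.0, 292.6174785636558, 192.9280806662291], [0.0, 0.0, 1.0]] [[1.0, -0.0, -0.002, 0.675], [-0.001, -0.952, -0.307, 0.08], [-0.001, 0.307, -0.952, 0.373], [0.0, 0.0, 0.0, 1.0]]
```

View pics/scene0.png

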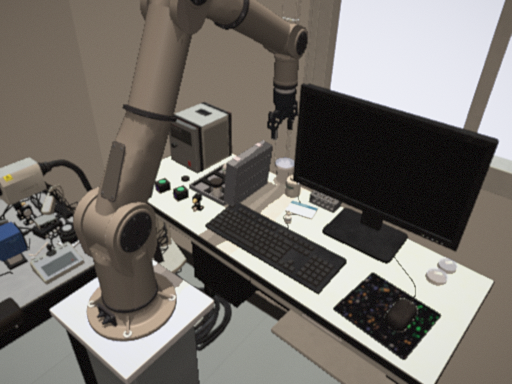

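View pics/side0.png

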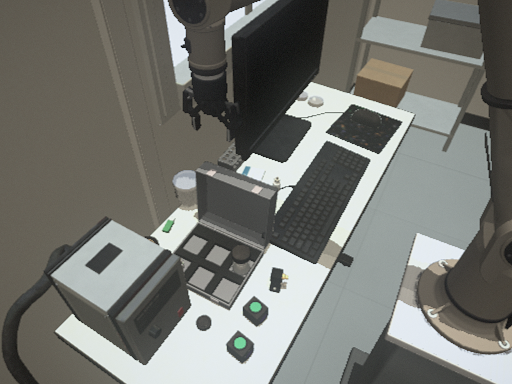

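View pics/wrist0.png

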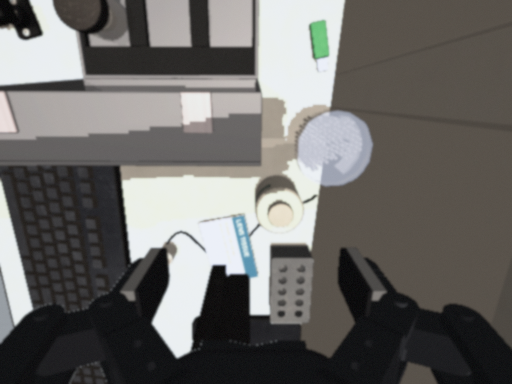

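Scene: case left of the arm, lid leaning toward the monitor; two green-window cubes (side (256,310), (239,346)), mount (side 279,280), canister (side 241,257), a bottle near the keyboard (side 277,183).

```bash
python3 - <<'E'
from h import *
_,c=load("side0.png"); _,w=load("wrist0.png"); _,s=load("scene0.png")
for n,p,z in(("cubeA",(256,310),.036),("cubeB",(239,346),.036),("mount",(277,280),.03),("can",(241,250),.066),("bottle",(277,183),.05),("dust",(204,323),.01),("cup",(186,176),.07),("frontL",(238,303),.02),("frontR",(180,287),.02),("hinge L",(268,243),.02),("hingeR",(200,222),.02),("lidtopL",(275,187),.19),("lidtopR",(205,165),.19)): print(n,onz(c,*p,z).round(3))
print("tri bottle",tri(c,(277,183),w,(172,250)),tri(c,(277,183),s,(288,214)))
print("w pot",onz(w,278,205,.07),onz(w,335,148,.07))
im=load("side0.png")[0][140:380,120:330]; cv2.imwrite("pics/sidec.png",cv2.resize(im[...,::-1],None,fx=2.5,fy=2.5,interpolation=cv2.INTER_CUBIC))
E
```

```text
cubeA [0.421 0.26  0.036]
cubeB [0.416 0.346 0.036]
mount [0.414 0.168 0.03 ]
can [0.516 0.155 0.066]
bottle [ 0.543 -0.102  0.05 ]
dust [0.513 0.328 0.01 ]
cup [0.771 0.011 0.07 ]
frontL [0.468 0.257 0.02 ]
frontR [0.607 0.284 0.02 ]
hinge L [0.482 0.076 0.02 ]
hingeR [0.672 0.099 0.02 ]
lidtopL [0.488 0.043 0.19 ]
lidtopR [0.668 0.055 0.19 ]
tri bottle [ 0.5584794  -0.12631948  0.01438577] [ 0.55454229 -0.12432597  0.02999176]
w pot [ 0.70209355 -0.03197765  0.07      ] [0.7596364  0.03103651 0.07      ]
```

View pics/sidec.png

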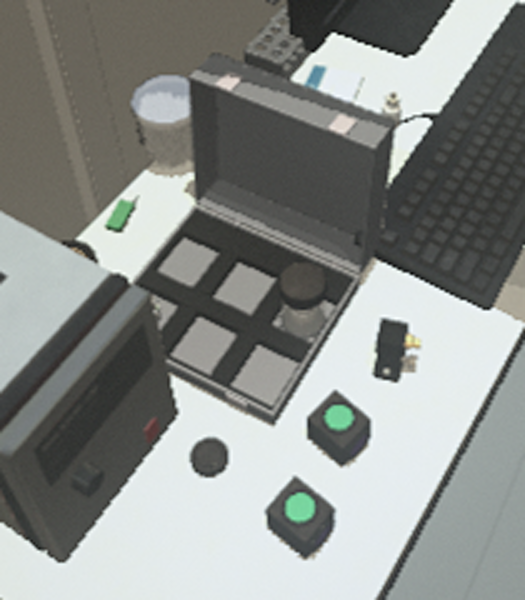

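step_arm(rows=[[0, 0.07, 0.05, 0, 0, 0], [-0.03, 0.14, 0.1, 0, 0, 0], [-0.06, 0.21, 0.15, 0, 0, 0], [-0.09, 0.28, 0.18, 0, 0, 0], [-0.12, 0.33, 0.2, 0, 0, 0]])

```text
clock: 0.57
tcp_pos: [0.6182, 0.1685, 0.352]
orientation: [2.222, 2.22, 0.001]
contact_force: [1.2, 0.7, -0.1]
grip_width: 0.0854
gripper_force: 0.0
```

Side crop: canister in the near-hinge compartment closest to the robot, four visible empty compartments, the objective hidden behind the box; mount, two cubes, one pale-cap bottle behind the lid.

step_arm(rows=[[-0.05, 0.05, 0.02, 0, 0, 0], [-0.1, 0.1, 0.04, 0, 0, 0], [-0.15, 0.14, 0.06, 0, 0, 0], [-0.17, 0.16, 0.08, 0, 0, 0], [-0.17, 0.16, 0.08, 0, 0, 0]])

```text
clock: 0.98
tcp_pos: [0.5129, 0.2691, 0.4017]
orientation: [-2.21, -2.23, -0.007]
contact_force: [0.5, 0.6, 0.0]
grip_width: 0.0854
gripper_force: 0.0
```

```bash
python3 - <<'E'
from h import *
im,c=snap("wrist","w1.png"); print(r.get_obs()["tcp_pos"],c[1].round(3).tolist())
cv2.imwrite("pics/w1b.png",cv2.resize(im[...,::-1],(800,600),interpolation=cv2.INTER_CUBIC))
E
```

```text
[0.51492613 0.26607553 0.4003271 ] [[1.0, 0.007, 0.005, 0.512], [0.009, -0.953, -0.303, 0.349], [0.002, 0.303, -0.953, 0.531], [0.0, 0.0, 0.0, 1.0]]
```

View pics/w1b.png

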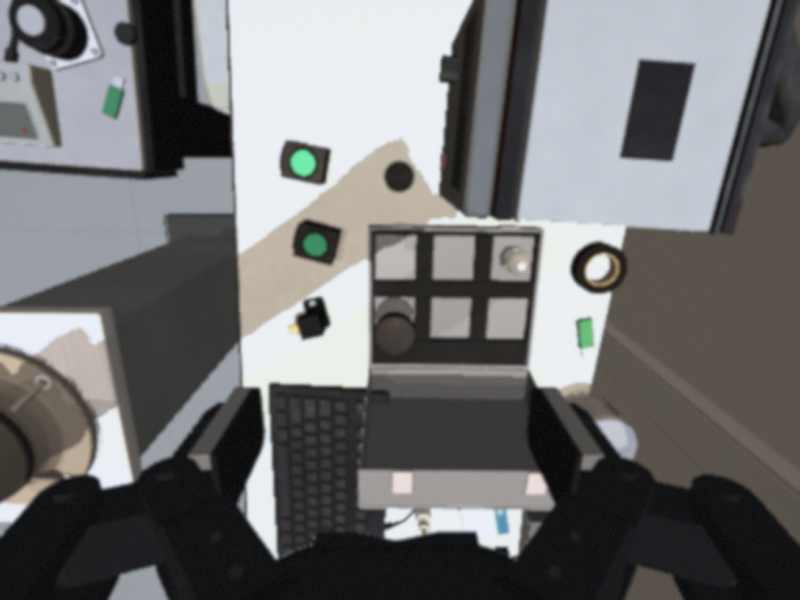

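```bash
python3 - <<'E'
from h import *
im,c=load("w1.png"); s=1.5625
P=lambda u,v,z:onz(c,u/s,v/s,z).round(4)
for n,u,v,z in(("fl",371,227,.02),("fr",541,227,.02),("br",529,370,.02),("bl",371,370,.02),("can",396,335,.066),("dust",399,176,.011),("mountblk",312,318,.053),("knob",294,328,.042),("foot far",313,300,.007),("c1",454,257,.0115),("c2",512,257,.0115),("c5",508,318,.0115),("c4",450,318,.0115),("boxcorner",442,205,.15),("boxc0",442,205,.0),("lidfrontL",358,505,.19),("lidfrontR",550,505,.19)): print(n,P(u,v,z))
hsv=cv2.cvtColor(im,cv2.COLOR_RGB2HSV)
dark=((hsv[...,2]<75)).astype(np.uint8)
cube=cv2.morphologyEx(dark|((hsv[...,0]>60)&(hsv[...,0]<90)&(hsv[...,1]>100)).astype(np.uint8),cv2.MORPH_CLOSE,np.ones((3,3)))
n,l,st,ce=cv2.connectedComponentsWithStats(cube)
for i in range(1,n):
    x,y,w,h,a=st[i]
    if 100<a<3000 and 150<x<240 and 70<y<230:
        k=cv2.findContours((l==i).astype(np.uint8),0,2)[0][0]; print(st[i],cv2.minAreaRect(k))
_,c2=load("side0.png")
g=((hsv[...,0]>60)&(hsv[...,0]<90)&(hsv[...,1]>100)).astype(np.uint8)
im2=load("side0.png")[0]; h2=cv2.cvtColor(im2,cv2.COLOR_RGB2HSV); g2=((h2[...,0]>60)&(h2[...,0]<90)&(h2[...,1]>100)).astype(np.uint8)
G=[]
for m,lo in((g,1),(g2,2)):
    n,l,st,ce=cv2.connectedComponentsWithStats(m)
    G.append([ce[i] for i in range(1,n) if st[i,4]>30]); print(st[1:][st[1:,4]>30].tolist(),np.round(G[-1],1).tolist())
for a in G[0]:
    for b in G[1]:
        p=tri(c,a,c2,b); e=np.linalg.norm(proj(c,p)-a)
        if e<3: print("tri",p.round(4),e)
for n in("side0.png","scene0.png","wrist0.png"):
    a=cv2.cvtColor(load(n)[0],cv2.COLOR_RGB2HSV); m=(((a[...,0]<8)|(a[...,0]>172))&(a[...,1]>130)&(a[...,2]>90)).astype(np.uint8)
    k,l,st,ce=cv2.connectedComponentsWithStats(m); print(n,[(ce[i].round().tolist(),int(st[i,4])) for i in range(1,k) if st[i,4]>3])
E
```

```text
fl [0.4869 0.273  0.02  ]
fr [0.6766 0.2746 0.02  ]
br [0.6803 0.0987 0.02  ]
bl [0.4855 0.0973 0.02  ]
can [0.5156 0.1622 0.066 ]
dust [0.5176 0.3278 0.011 ]
mountblk [0.4223 0.1766 0.053 ]
knob [0.3991 0.1603 0.042 ]
foot far [0.4159 0.183  0.007 ]
c1 [0.5822 0.2379 0.0115]
c2 [0.6494 0.2384 0.0115]
c5 [0.651  0.1635 0.0115]
c4 [0.5809 0.1629 0.0115]
boxcorner [0.5517 0.3107 0.15  ]
boxc0 [0.5672 0.2958 0.    ]
lidfrontL [0.4815 0.0451 0.19  ]
lidfrontR [0.6568 0.0462 0.19  ]
[180  92  30  25 548] ((194.55201721191406, 103.46400451660156), (28.621673583984375, 20.92959976196289), 10.304845809936523)
[188 141  30  27 594] ((201.8692169189453, 154.14614868164062), (27.013383865356445, 22.803504943847656), 15.255120277404785)
[191 191  19  25 315] ((199.5045928955078, 203.3486328125), (21.83843994140625, 18.3902645111084), 73.3007583618164)
[[67, 56, 11, 18, 123], [185, 95, 18, 18, 246], [193, 149, 17, 16, 212], [371, 205, 7, 16, 104]] [[71.9, 64.8], [193.5, 103.8], [201.2, 156.3], [374.0, 212.5]]
[[250, 302, 11, 10, 84], [234, 337, 12, 12, 101]] [[255.1, 306.4], [239.8, 342.4]]
tri [0.4173 0.3411 0.0407] 0.6230698309023366
tri [0.4261 0.2564 0.0408] 0.38877281340619346
side0.png []
scene0.png []
wrist0.png []
```

Wrist view: case x 0.486–0.679, y 0.098–0.274; objective at compartment (0.65,0.235), canister at (0.515,0.161), cubes at (0.417,0.341), (0.426,0.256); mount ~(0.42,0.176); vial ~(0.556,-0.125). No red cap visible anywhere.

step_arm(rows=[[0, -0.175, 0, 0, 0, 0], [0, -0.175, 0, 0, 0, 0], [0, -0.175, 0, 0, 0, 0], [0, -0.175, -0.06, 0, 0, 0], [0, -0.175, -0.12, 0, 0, 0]])

```text
clock: 1.45
tcp_pos: [0.5187, 0.1546, 0.3273]
orientation: [2.227, 2.212, 0.006]
contact_force: [0.4, 1.0, -1.4]
grip_width: 0.0854
gripper_force: 0.0
```

step_arm(rows=[[0, 0, -0.07, 0, 0, 0], [0, 0, -0.14, 0, 0, 0], [0, 0, -0.2, 0, 0, 0], [0, 0, -0.2, 0, 0, 0], [0, 0, -0.2, 0, 0, 0]])

```text
clock: 1.87
tcp_pos: [0.5158, 0.1565, 0.2051]
orientation: [-2.222, -2.218, 0.008]
contact_force: [0.3, 0.5, 0.9]
grip_width: 0.0856
gripper_force: 0.0
```

```bash
python3 - <<'E'
from h import *
im,c=snap("wrist","w2.png"); o=r.get_obs(); print(o["tcp_pos"],o["orientation"])
E
```

```text
[0.51736908 0.15745589 0.20739202] [ 2.22282601e+00  2.21957369e+00 -4.55613392e-04]
```

View pics/w2.png

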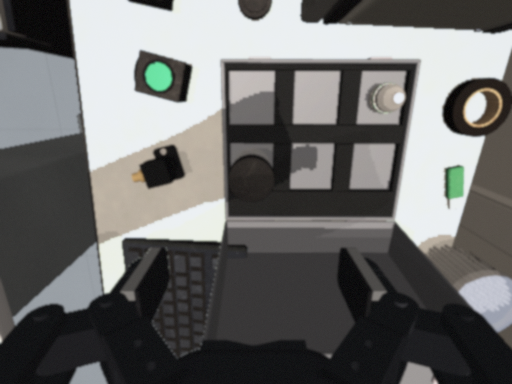

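Close view: canister lid at (251,178), rim corners (223,61),(419,60),(396,218),(226,217), mount at (163,167) with knob (140,176), cube at (163,76).

```bash
python3 - <<'E'
from h import *
im,c=load("w2.png")
for n,u,v,z in(("can",251,178,.066),("fl",223,61,.02),("fr",419,60,.02),("br",396,218,.02),("bl",226,217,.02),("obj",390,97,.04),("mountblk",161,167,.053),("knob",140,176,.042),("cube",162,76,.036),("cube",159,76,.036)): print(n,onz(c,u,v,z).round(4))
print(tri(c,(251,178),load("side0.png")[1],(241,250)))
print(tri(c,(159,76),load("w1.png")[1],(201.2,156.3)))
E
```

```text
can [0.5136 0.1645 0.066 ]
fl [0.486  0.2713 0.02  ]
fr [0.6784 0.2717 0.02  ]
br [0.6808 0.104  0.02  ]
bl [0.4838 0.1053 0.02  ]
obj [0.6461 0.2372 0.04  ]
mountblk [0.425  0.1723 0.053 ]
knob [0.3988 0.1603 0.042 ]
cube [0.4292 0.2567 0.036 ]
cube [0.4264 0.2567 0.036 ]
[0.51210264 0.16656225 0.08066926]
[0.42617744 0.25643452 0.03675637]
```

step_arm(rows=[[-0.005, 0.01, -0.06, 0, 0, 0], [-0.005, 0.01, -0.12, 0, 0, 0], [-0.005, 0.01, -0.18, 0, 0, 0], [-0.005, 0.01, -0.23, 0, 0, 0], [-0.005, 0.01, -0.262, 0, 0, 0]])

```text
clock: 2.33
tcp_pos: [0.5151, 0.1644, 0.0496]
orientation: [2.221, 2.22, 0.003]
contact_force: [0.5, -0.2, 0.7]
grip_width: 0.0853
gripper_force: 0.0
```

step_arm(rows=[[0, 0, 0, 0, 0, 0], [0, 0, 0, 0, 0, 0], [0, 0, 0, 0, 0, 0], [0, 0, 0, 0, 0, 0], [0, 0, 0, 0, 0, 0]], jaw=0.6, squeeze=30)

```text
clock: 2.75
tcp_pos: [0.5158, 0.165, 0.0523]
orientation: [2.22, 2.22, 0.008]
contact_force: [-0.5, -0.1, 6.9]
grip_width: 0.044
gripper_force: 29.8
```

step_arm(rows=[[0, 0, 0, 0, 0, 0], [0, 0, 0, 0, 0, 0], [0, 0, 0, 0, 0, 0], [0, 0, 0, 0, 0, 0], [0, 0, 0, 0, 0, 0]])

```text
clock: 3.17
tcp_pos: [0.5158, 0.165, 0.0523]
orientation: [2.22, 2.22, 0.008]
contact_force: [-0.5, -0.8, 6.6]
grip_width: 0.0445
gripper_force: 29.8
```

step_arm(rows=[[0, 0, 0.04, 0, 0, 0], [0, 0, 0.1, 0, 0, 0], [0, 0, 0.16, 0, 0, 0], [0, 0, 0.2, 0, 0, 0], [0, 0, 0.2, 0, 0, 0]])

```text
clock: 3.58
tcp_pos: [0.5173, 0.1656, 0.1766]
orientation: [2.219, 2.218, 0.018]
contact_force: [0.3, 0.0, -1.6]
grip_width: 0.044
gripper_force: 31.5
```

step_arm(rows=[[-0.01, 0.03, 0, 0, 0, 0], [-0.03, 0.08, 0, 0, 0, 0], [-0.05, 0.14, 0, 0, 0, 0], [-0.065, 0.2, 0, 0, 0, 0], [-0.075, 0.26, 0, 0, 0, 0]])

```text
clock: 4.0
tcp_pos: [0.4674, 0.3216, 0.1702]
orientation: [2.222, 2.221, 0.001]
contact_force: [0.8, 0.0, -1.0]
grip_width: 0.0441
gripper_force: 31.4
```

step_arm(rows=[[-0.01, 0.06, 0, 0, 0, 0], [-0.025, 0.11, 0, 0, 0, 0], [-0.035, 0.15, 0, 0, 0, 0], [-0.035, 0.165, 0, 0, 0, 0], [-0.035, 0.165, 0, 0, 0, 0]])

```text
clock: 4.42
tcp_pos: [0.4462, 0.4222, 0.1698]
orientation: [-2.216, -2.225, -0.002]
contact_force: [1.1, -0.3, -1.8]
grip_width: 0.0443
gripper_force: 31.4
```

```bash
python3 - <<'E'
from h import *
im,c=snap("wrist","w3.png"); o=r.get_obs(); print(o["tcp_pos"],o["orientation"],o["grip_width"],o["contact_force"])
E
```

```text
[0.44729955 0.4195775  0.16956645] [2.21967910e+00 2.22293377e+00 2.74905711e-04] 0.044365593697903355 [ 0.62153681 -0.77344378 -1.73843656]
```

View pics/w3.png

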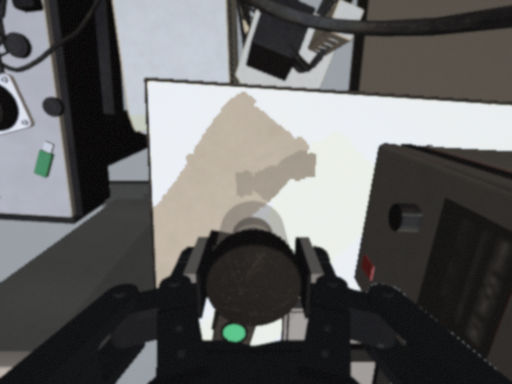

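Canister held upright over free table, nearest cube below at y≈0.34.

step_arm(rows=[[0, 0, -0.06, 0, 0, 0], [0, 0, -0.12, 0, 0, 0], [0, 0, -0.17, 0, 0, 0], [0, 0, -0.193, 0, 0, 0], [0, 0, -0.201, 0, 0, 0]])

```text
clock: 4.88
tcp_pos: [0.4469, 0.4156, 0.0481]
orientation: [2.223, 2.218, -0.011]
contact_force: [-11.7, -11.0, 38.3]
grip_width: 0.0439
gripper_force: 34.7
```

step_arm(rows=[[0, 0, 0, 0, 0, 0], [0, 0, 0, 0, 0, 0], [0, 0, 0, 0, 0, 0]])

```text
clock: 5.13
tcp_pos: [0.4488, 0.4187, 0.0499]
orientation: [2.223, 2.219, 0.003]
contact_force: [-0.3, -0.3, -2.0]
grip_width: 0.0438
gripper_force: 31.5
```

step_arm(rows=[[0, 0, -0.001, 0, 0, 0], [0, 0, -0.002, 0, 0, 0], [0, 0, -0.003, 0, 0, 0], [0, 0, -0.003, 0, 0, 0]])

```text
clock: 5.47
tcp_pos: [0.448, 0.4193, 0.0481]
orientation: [2.222, 2.221, 0.001]
contact_force: [-0.8, -1.6, 5.8]
grip_width: 0.044
gripper_force: 32.1
```

step_arm(rows=[[0, 0, 0, 0, 0, 0], [0, 0, 0, 0, 0, 0], [0, 0, 0, 0, 0, 0], [0, 0, 0, 0, 0, 0]], jaw=0.1)

```text
clock: 5.8
tcp_pos: [0.4475, 0.4193, 0.047]
orientation: [-2.221, -2.222, -0.0]
contact_force: [-0.3, -0.0, -0.4]
grip_width: 0.0766
gripper_force: 0.0
```

step_arm(rows=[[0, 0, 0.04, 0, 0, 0], [0, 0, 0.1, 0, 0, 0], [0, 0, 0.16, 0, 0, 0], [0, 0, 0.22, 0, 0, 0], [0, 0, 0.25, 0, 0, 0]])

```text
clock: 6.22
tcp_pos: [0.4487, 0.4206, 0.2018]
orientation: [-2.221, -2.221, -0.009]
contact_force: [1.5, 0.6, 0.5]
grip_width: 0.0768
gripper_force: 0.0
```

step_arm(rows=[[0, 0, 0, 0, 0, 0.03], [0, -0.04, 0, 0, 0, 0.07], [0, -0.1, 0, 0, 0, 0.11], [-0.02, -0.15, 0, 0, 0, 0.15], [-0.02, -0.18, 0, 0, 0, 0.18]], jaw=0)

```text
clock: 6.63
tcp_pos: [0.434, 0.3076, 0.1965]
orientation: [-1.507, -2.757, 0.005]
contact_force: [-0.9, -0.8, -0.6]
grip_width: 0.0857
gripper_force: 0.0
```

```bash
python3 - <<'E'
from h import *
im,c=snap("wrist","w4.png"); o=r.get_obs(); print(o["tcp_pos"],o["orientation"],o["joints"].round(2),o["contact_force"])
print(pose()[:3,1])
E
```

```text
[0.4352174  0.30456576 0.19651367] [ 1.50400078  2.75688707 -0.00712492] [-0.55  0.31 -0.22  1.93  0.09  0.91 -0.24] [-0.56909555 -4.69457562 -0.97251565]
[ 0.84083621  0.5412787  -0.00344134]
```

View pics/w4.png

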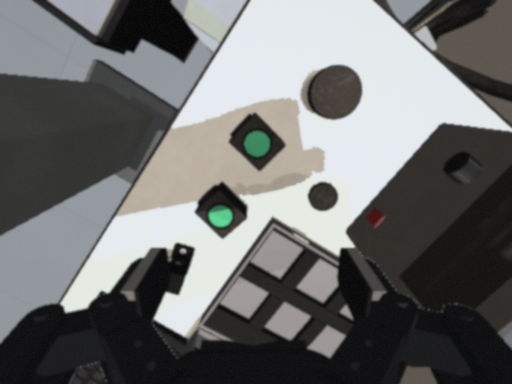

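```bash
cat >> h.py <<'E'
def blobs(im,c,thr=75,lo=100,hi=6000,z=.036):
    hsv=cv2.cvtColor(im,cv2.COLOR_RGB2HSV)
    m=((hsv[...,2]<thr)|((hsv[...,0]>55)&(hsv[...,0]<95)&(hsv[...,1]>100))).astype(np.uint8)
    m=cv2.morphologyEx(m,cv2.MORPH_OPEN,np.ones((3,3)))
    n,l,st,ce=cv2.connectedComponentsWithStats(m)
    for i in range(1,n):
        x,y,w,h,a=st[i]
        if lo<a<hi and x>0 and y>0 and x+w<512 and y+h<384:
            k=cv2.findContours((l==i).astype(np.uint8),0,2)[0][0]; q=cv2.approxPolyDP(cv2.convexHull(k),2.5,True)[:,0].astype(float)
            P=[onz(c,*p,z)[:2] for p in q]; e=[P[(j+1)%len(P)]-P[j] for j in range(len(P))]
            print("blob",st[i].tolist(),"ctr",onz(c,*ce[i],z).round(4)[:2],"edges mm@deg",[(round(1000*np.hypot(*d)),round(np.degrees(np.arctan2(d[1],d[0])))) for d in e])
def greens(im):
    h=cv2.cvtColor(im,cv2.COLOR_RGB2HSV); m=((h[...,0]>55)&(h[...,0]<95)&(h[...,1]>100)).astype(np.uint8)
    n,l,st,ce=cv2.connectedComponentsWithStats(m); return [ce[i] for i in range(1,n) if st[i,4]>60]
E
python3 - <<'E'
from h import *
im,c=load("w4.png"); blobs(im,c)
for g in greens(im): print(g.round(1),onz(c,*g,.037).round(4))
for u,v,z in((335,92,.064),(322,196,.011),(178,270,.05)): print(onz(c,u,v,z).round(3))
E
```

```text
blob [307, 67, 40, 51, 1168] ctr [0.4453 0.4152] edges mm@deg [(42, -56), (13, -139), (16, -168), (16, 150), (13, 110), (13, 75), (22, 37)]
blob [346, 87, 14, 17, 107] ctr [0.4699 0.4272] edges mm@deg [(13, -63), (8, -141), (8, 109), (10, 71)]
blob [230, 115, 54, 54, 1702] ctr [0.4155 0.343 ] edges mm@deg [(7, 33), (38, -12), (33, -98), (40, 172), (9, 109), (24, 78)]
blob [309, 183, 28, 27, 567] ctr [0.5047 0.3324] edges mm@deg [(9, 3), (13, -34), (12, -90), (10, -134), (10, -180), (12, 142), (10, 95), (12, 49)]
blob [197, 184, 49, 52, 1617] ctr [0.4233 0.2629] edges mm@deg [(33, -14), (11, -58), (35, -107), (39, 161), (24, 90), (18, 58)]
[256.8 143.2] [0.4173 0.3416 0.037 ]
[220.1 215.6] [0.4261 0.2561 0.037 ]
[0.447 0.417 0.064]
[0.514 0.328 0.011]
[0.419 0.182 0.05 ]
```

step_arm(rows=[[-0.01, 0.02, 0, 0, 0, 0.038], [-0.02, 0.04, 0, 0, 0, 0.076], [-0.03, 0.062, 0, 0, 0, 0.114], [-0.03, 0.062, 0, 0, 0, 0.152], [-0.03, 0.062, 0, 0, 0, 0.19]], jaw=0.35)

```text
clock: 7.1
tcp_pos: [0.4169, 0.3498, 0.1972]
orientation: [-0.626, -3.078, -0.001]
contact_force: [0.8, -0.6, 0.4]
grip_width: 0.0555
gripper_force: 0.0
```

step_arm(rows=[[0, 0, -0.04, 0, 0, 0.036], [0, 0, -0.07, 0, 0, 0.072], [0, 0, -0.1, 0, 0, 0.072], [0, 0, -0.1, 0, 0, 0.072], [0, 0, -0.1, 0, 0, 0.072]])

```text
clock: 7.52
tcp_pos: [0.4171, 0.3482, 0.1365]
orientation: [-0.287, -3.127, 0.002]
contact_force: [-0.7, 0.3, 1.0]
grip_width: 0.0552
gripper_force: 0.0
```

```bash
python3 - <<'E'
from h import *
im,c=snap("wrist","w5.png"); o=r.get_obs(); y=pose()[:2,1]; print(o["tcp_pos"],o["grip_width"],np.degrees(np.arctan2(y[1],y[0])),o["joints"].round(2))
blobs(im,c)
for g in greens(im): print(g.round(1),onz(c,*g,.037).round(4))
E
```

```text
[0.41766141 0.34879791 0.13751781] 0.05541627838318565 79.51234646089581 [-0.51  0.42 -0.38  1.95  0.21  0.81  0.39]
blob [13, 94, 208, 30, 659] ctr [0.3284 0.2612] edges mm@deg [(13, -85), (148, -94), (161, 87)]
blob [222, 163, 45, 61, 2563] ctr [0.4117 0.3429] edges mm@deg [(48, -9), (35, -100), (42, 170), (6, 145), (11, 97), (21, 71)]
blob [127, 189, 53, 60, 2856] ctr [0.4197 0.2629] edges mm@deg [(34, -14), (17, -40), (36, -100), (41, 166), (21, 113), (26, 72)]
blob [10, 204, 81, 58, 2143] ctr [0.4161 0.1708] edges mm@deg [(49, -63), (24, -76), (24, -159), (30, 112), (40, 105), (5, 69), (15, 13)]
blob [235, 267, 30, 30, 728] ctr [0.4958 0.3318] edges mm@deg [(10, 47), (16, -3), (7, -40), (13, -85), (10, -134), (13, -179), (11, 143), (12, 94)]
[243.6 200.4] [0.4174 0.3414 0.037 ]
[147.  227.4] [0.4264 0.2556 0.037 ]
```

step_arm(rows=[[0, -0.012, -0.04, 0, 0, 0], [0, -0.012, -0.09, 0, 0, 0], [0, -0.012, -0.13, 0, 0, 0], [0, -0.012, -0.155, 0, 0, 0], [0, -0.012, -0.168, 0, 0, 0]])

```text
clock: 7.98
tcp_pos: [0.4175, 0.3413, 0.0356]
orientation: [-0.287, -3.128, 0.001]
contact_force: [0.2, 0.9, 0.3]
grip_width: 0.0558
gripper_force: 0.0
```

step_arm(rows=[[0, 0, 0, 0, 0, 0], [0, 0, 0, 0, 0, 0], [0, 0, 0, 0, 0, 0], [0, 0, 0, 0, 0, 0], [0, 0, 0, 0, 0, 0]], jaw=0.75)

```text
clock: 8.4
tcp_pos: [0.4181, 0.3417, 0.0373]
orientation: [0.286, 3.127, 0.002]
contact_force: [-1.4, -1.2, -1.3]
grip_width: 0.037
gripper_force: 31.3
```

step_arm(rows=[[0, 0, 0.03, 0, 0, 0], [0, 0, 0.08, 0, 0, 0], [0, 0, 0.13, 0, 0, 0], [0, 0, 0.17, 0, 0, 0], [0, 0, 0.17, 0, 0, 0]])

```text
clock: 8.82
tcp_pos: [0.4198, 0.3436, 0.1437]
orientation: [0.286, 3.122, 0.01]
contact_force: [-0.0, -0.1, -1.0]
grip_width: 0.0369
gripper_force: 31.4
```

step_arm(rows=[[0.02, -0.02, 0, 0, 0, -0.038], [0.05, -0.05, 0, 0, 0, -0.076], [0.08, -0.08, 0, 0, 0, -0.114], [0.11, -0.12, 0, 0, 0, -0.152], [0.13, -0.15, 0, 0, 0, -0.19]])

```text
clock: 9.23
tcp_pos: [0.497, 0.2489, 0.1381]
orientation: [1.204, 2.901, -0.001]
contact_force: [0.7, -0.0, -0.9]
grip_width: 0.0374
gripper_force: 31.3
```

step_arm(rows=[[0.01, -0.01, 0, 0, 0, -0.038], [0.02, -0.02, 0, 0, 0, -0.076], [0.027, -0.03, 0, 0, 0, -0.114], [0.027, -0.03, 0, 0, 0, -0.152], [0.027, -0.03, 0, 0, 0, -0.19]])

```text
clock: 9.65
tcp_pos: [0.5118, 0.2324, 0.1379]
orientation: [2.004, 2.42, -0.001]
contact_force: [-0.3, 0.4, -0.7]
grip_width: 0.0371
gripper_force: 31.3
```

step_arm(rows=[[0, 0, 0, 0, 0, -0.038], [0, 0, 0, 0, 0, -0.062], [0, 0, 0, 0, 0, -0.062], [0, 0, 0, 0, 0, -0.062]])

```text
clock: 9.98
tcp_pos: [0.5114, 0.2332, 0.138]
orientation: [2.218, 2.224, -0.001]
contact_force: [-0.8, 0.3, -0.7]
grip_width: 0.0371
gripper_force: 31.3
```

```bash
python3 - <<'E'
from h import *
im,c=snap("wrist","w6.png"); o=r.get_obs(); y=pose()[:2,1]; print(o["tcp_pos"],o["grip_width"],np.degrees(np.arctan2(y[1],y[0])),o["joints"].round(2))
E
```

```text
[0.5115112  0.23322169 0.13808976] 0.03707963881104856 0.15569402443420424 [-0.52  0.42 -0.03  1.92  0.02  0.8  -0.55]
```

View pics/w6.png

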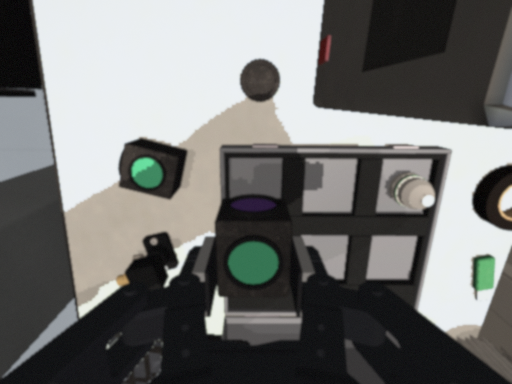

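Cube held upright; rim front corners at (221,147) and (451,149), mid-front opening (303–357, 158–213).

```bash
python3 - <<'E'
from h import *
im,c=load("w6.png")
for n,u,v,z in(("fl",220,147,.02),("fr",451,149,.02),("midTL",303,158,.015),("midTR",358,158,.015),("midBL",303,213,.015),("midBR",357,213,.015),("leftTL",229,157,.015),("leftTR",282,157,.015),("backmidBR",347,281,.015),("backRTL",369,235,.015),("backRBR",413,281,.015)): print(n,onz(c,u,v,z).round(4))
print("held cube",onz(c,253.5,263,.1381-.0373+.037))
g=cv2.cvtColor(im,cv2.COLOR_RGB2GRAY); print(g[185,215:300].tolist()); print(g[185,295:365].tolist()); print(g[140:225,330].tolist())
E
```

```text
fl [0.4837 0.2742 0.02  ]
fr [0.6792 0.2729 0.02  ]
midTL [0.5552 0.2639 0.015 ]
midTR [0.6031 0.264  0.015 ]
midBL [0.558  0.2124 0.015 ]
midBR [0.608  0.2125 0.015 ]
leftTL [0.4907 0.2647 0.015 ]
leftTR [0.5369 0.2648 0.015 ]
backmidBR [0.6062 0.1392 0.015 ]
backRTL [0.6219 0.1901 0.015 ]
backRBR [0.6723 0.1394 0.015 ]
held cube [0.51196015 0.23448418 0.1378    ]
[177, 178, 177, 175, 163, 137, 111, 97, 88, 70, 49, 28, 25, 40, 64, 82, 89, 90, 90, 88, 90, 89, 90, 91, 90, 90, 89, 89, 89, 89, 90, 89, 89, 90, 90, 90, 90, 88, 90, 89, 89, 90, 89, 89, 89, 90, 88, 89, 91, 89, 90, 89, 89, 89, 91, 89, 91, 89, 89, 89, 90, 89, 89, 89, 87, 77, 57, 32, 19, 20, 23, 22, 20, 22, 25, 21, 21, 20, 23, 21, 23, 23, 24, 20, 20]
[23, 23, 24, 20, 20, 22, 22, 26, 43, 67, 85, 88, 90, 89, 89, 90, 89, 89, 88, 88, 90, 89, 89, 89, 89, 92, 103, 129, 149, 158, 159, 159, 159, 160, 159, 159, 158, 158, 158, 157, 158, 158, 158, 158, 157, 158, 158, 158, 157, 158, 158, 156, 157, 157, 156, 156, 156, 148, 125, 83, 42, 15, 19, 26, 35, 37, 38, 39, 37, 36]
[239, 238, 232, 210, 169, 123, 82, 75, 104, 136, 149, 139, 109, 70, 45, 38, 43, 57, 94, 131, 154, 161, 162, 162, 162, 162, 162, 162, 162, 161, 160, 160, 161, 159, 160, 160, 161, 157, 159, 160, 159, 159, 159, 159, 159, 159, 157, 158, 159, 157, 158, 158, 158, 158, 156, 156, 156, 158, 158, 157, 157, 155, 156, 157, 155, 156, 156, 155, 155, 154, 147, 121, 85, 49, 26, 18, 27, 34, 40, 40, 40, 37, 38, 38, 39]
```

step_arm(rows=[[0.004, 0.006, -0.03, 0, 0, 0], [0.004, 0.006, -0.07, 0, 0, 0], [0.004, 0.006, -0.11, 0, 0, 0], [0.004, 0.006, -0.135, 0, 0, 0], [0.004, 0.006, -0.148, 0, 0, 0]])

```text
clock: 10.45
tcp_pos: [0.5128, 0.2361, 0.0472]
orientation: [-2.219, -2.223, 0.005]
contact_force: [0.4, -0.2, -0.9]
grip_width: 0.0373
gripper_force: 31.3
```

step_arm(rows=[[0, 0, -0.004, 0, 0, 0], [0, 0, -0.008, 0, 0, 0], [0, 0, -0.011, 0, 0, 0], [0, 0, -0.013, 0, 0, 0], [0, 0, -0.013, 0, 0, 0]])

```text
clock: 10.87
tcp_pos: [0.5145, 0.2371, 0.0423]
orientation: [2.221, 2.221, 0.002]
contact_force: [-0.2, -0.0, -0.2]
grip_width: 0.0374
gripper_force: 31.3
```

step_arm(rows=[[0, 0, -0.001, 0, 0, 0], [0, 0, -0.0015, 0, 0, 0], [0, 0, -0.0015, 0, 0, 0]])

```text
clock: 11.12
tcp_pos: [0.5142, 0.2369, 0.041]
orientation: [2.221, 2.221, 0.001]
contact_force: [-0.1, -0.3, -0.5]
grip_width: 0.0373
gripper_force: 31.3
```

step_arm(rows=[[0, 0, 0, 0, 0, 0], [0, 0, 0, 0, 0, 0], [0, 0, 0, 0, 0, 0], [0, 0, 0, 0, 0, 0]], jaw=0.35)

```text
clock: 11.45
tcp_pos: [0.5142, 0.2369, 0.0409]
orientation: [2.221, 2.221, 0.0]
contact_force: [-0.5, 0.2, -0.6]
grip_width: 0.0558
gripper_force: 0.0
```

step_arm(rows=[[0, 0, 0.03, 0, 0, 0], [0, 0, 0.08, 0, 0, 0], [0, 0, 0.13, 0, 0, 0], [0, 0, 0.17, 0, 0, 0], [-0.02, 0, 0.2, 0, 0, 0.038]])

```text
clock: 11.87
tcp_pos: [0.5046, 0.2371, 0.1634]
orientation: [2.086, 2.346, 0.006]
contact_force: [0.1, 0.7, -0.3]
grip_width: 0.0555
gripper_force: 0.0
```

step_arm(rows=[[-0.03, 0.01, 0, 0, 0, 0.038], [-0.06, 0.02, 0, 0, 0, 0.076], [-0.09, 0.03, 0, 0, 0, 0.114], [-0.12, 0.04, 0, 0, 0, 0.152], [-0.13, 0.04, 0, 0, 0, 0.19]])

```text
clock: 12.28
tcp_pos: [0.4214, 0.2622, 0.1609]
orientation: [-1.289, -2.864, 0.0]
contact_force: [-0.2, 0.4, 0.5]
grip_width: 0.0554
gripper_force: 0.0
```

```bash
python3 - <<'E'
from h import *
im,c=snap("wrist","w7.png"); o=r.get_obs(); y=pose()[:2,1]; print(o["tcp_pos"],o["grip_width"],np.degrees(np.arctan2(y[1],y[0])),o["joints"].round(2))
blobs(im,c)
for g in greens(im): print(g.round(1),onz(c,*g,.037).round(4),onz(c,*g,.041).round(4))
E
```

```text
[0.42135111 0.26152956 0.16079909] 0.05535038771591949 41.9432323981224 [-0.5   0.3  -0.22  2.05  0.09  0.8  -0.03]
blob [382, 39, 70, 64, 3357] ctr [0.454  0.4248] edges mm@deg [(12, -7), (9, -32), (19, -69), (12, -107), (16, -136), (11, -155), (11, -178), (15, 142), (17, 98), (23, 61), (14, 27)]
blob [224, 163, 56, 61, 2138] ctr [0.4221 0.2601] edges mm@deg [(35, -15), (11, -37), (34, -106), (36, 167), (14, 126), (14, 82), (17, 60)]
blob [349, 180, 32, 30, 759] ctr [0.501  0.3273] edges mm@deg [(13, -4), (11, -51), (11, -99), (12, -148), (9, 174), (12, 129), (11, 77), (8, 35)]
blob [202, 213, 105, 103, 662] ctr [0.4727 0.209 ] edges mm@deg [(154, -91), (152, 91), (4, 27)]
[251.5 198.9] [0.4263 0.2561 0.037 ] [0.4254 0.2572 0.041 ]
[301.5 270.4] [0.5132 0.2327 0.037 ] [0.5109 0.2341 0.041 ]
```

View pics/w7.png

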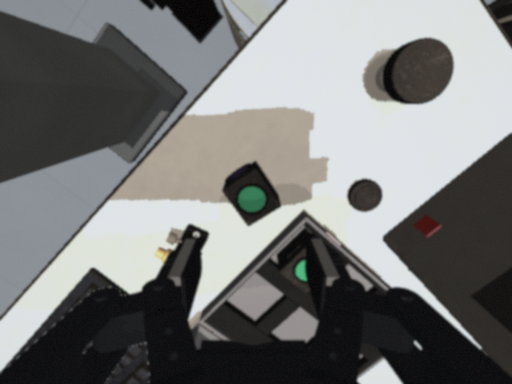

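Canister standing, cube 1 in its compartment, cube 2 at (252,199) undisturbed.

step_arm(rows=[[0.008, -0.009, 0, 0, 0, 0.038], [0.008, -0.009, 0, 0, 0, 0.076], [0.008, -0.009, -0.02, 0, 0, 0.114], [0.008, -0.009, -0.05, 0, 0, 0.152], [0.008, -0.009, -0.08, 0, 0, 0.18]])

```text
clock: 12.75
tcp_pos: [0.4301, 0.2555, 0.1128]
orientation: [0.449, 3.108, 0.002]
contact_force: [0.2, -0.1, -0.4]
grip_width: 0.0553
gripper_force: 0.0
```

step_arm(rows=[[0, 0, -0.03, 0, 0, 0], [0, 0, -0.07, 0, 0, 0], [0, 0, -0.1, 0, 0, 0], [0, 0, -0.12, 0, 0, 0], [0, 0, -0.127, 0, 0, 0]])

```text
clock: 13.17
tcp_pos: [0.4285, 0.2544, 0.0347]
orientation: [-0.457, -3.106, 0.003]
contact_force: [-0.8, -1.0, 0.7]
grip_width: 0.0551
gripper_force: 0.0
```

step_arm(rows=[[0, 0, 0, 0, 0, 0], [0, 0, 0, 0, 0, 0], [0, 0, 0, 0, 0, 0], [0, 0, 0, 0, 0, 0], [0, 0, 0, 0, 0, 0]], jaw=0.75)

```text
clock: 13.58
tcp_pos: [0.4293, 0.2556, 0.0373]
orientation: [0.453, 3.108, 0.001]
contact_force: [-0.4, -1.0, -1.1]
grip_width: 0.0375
gripper_force: 29.9
```

step_arm(rows=[[0, 0, 0.03, 0, 0, 0], [0, 0, 0.08, 0, 0, 0], [0, 0, 0.13, 0, 0, 0], [0, 0, 0.17, 0, 0, 0], [0, 0, 0.17, 0, 0, 0]])

```text
clock: 14.0
tcp_pos: [0.4314, 0.2573, 0.1435]
orientation: [0.452, 3.102, 0.009]
contact_force: [1.5, 0.5, 0.1]
grip_width: 0.0373
gripper_force: 30.3
```

```bash
python3 - <<'E'
from h import *
o=r.get_obs(); y=pose()[:2,1]; print(o["tcp_pos"],o["grip_width"],np.degrees(np.arctan2(y[1],y[0])),o["joints"].round(2))
E
```

```text
[0.4314368  0.25728666 0.14354016] 0.03730811002921406 73.41494662071969 [-0.39  0.34 -0.32  2.05  0.16  0.77  0.47]
```

step_arm(rows=[[0.02, -0.02, 0, 0, 0, -0.038], [0.05, -0.05, 0, 0, 0, -0.076], [0.08, -0.08, 0, 0, 0, -0.114], [0.11, -0.12, 0, 0, 0, -0.152], [0.125, -0.145, 0, 0, 0, -0.19]])

```text
clock: 14.42
tcp_pos: [0.5057, 0.1656, 0.1384]
orientation: [1.358, 2.831, -0.001]
contact_force: [0.3, 0.2, -1.4]
grip_width: 0.0374
gripper_force: 30.4
```

step_arm(rows=[[0.007, -0.01, 0, 0, 0, -0.038], [0.014, -0.019, 0, 0, 0, -0.076], [0.014, -0.019, 0, 0, 0, -0.114], [0.014, -0.019, 0, 0, 0, -0.152], [0.014, -0.019, 0, 0, 0, -0.19]])

```text
clock: 14.83
tcp_pos: [0.512, 0.1566, 0.1381]
orientation: [-2.129, -2.31, 0.001]
contact_force: [0.3, 0.2, -1.2]
grip_width: 0.0371
gripper_force: 30.4
```

step_arm(rows=[[0, 0, 0, 0, 0, -0.028], [0, 0, 0, 0, 0, -0.028], [0, 0, 0, 0, 0, -0.028]])

```text
clock: 15.08
tcp_pos: [0.512, 0.157, 0.1383]
orientation: [2.218, 2.225, -0.001]
contact_force: [-0.1, -0.6, -0.4]
grip_width: 0.037
gripper_force: 30.3
```

```bash
python3 - <<'E'
from h import *
im,c=snap("wrist","w8.png"); o=r.get_obs(); y=pose()[:2,1]; print(o["tcp_pos"],o["grip_width"],np.degrees(np.arctan2(y[1],y[0])),o["joints"].round(2))
for g in greens(im): print(g.round(1),onz(c,*g,.037).round(4),onz(c,*g,.041).round(4),onz(c,*g,o["tcp_pos"][2]).round(4))
E
```

```text
[0.51208432 0.15705284 0.1383209 ] 0.03717329977840492 0.17490060394838328 [-0.42  0.38  0.01  1.99 -0.    0.77 -0.41]
[256.4  95.3] [0.5146 0.2393 0.037 ] [0.5146 0.2393 0.041 ] [0.5135 0.2384 0.1383]
[501.8 202.9] [0.7204 0.1544 0.037 ] [0.7168 0.1559 0.041 ] [0.6288 0.1908 0.1383]
[252.8 259.2] [0.5122 0.1005 0.037 ] [0.5122 0.1029 0.041 ] [0.5122 0.1607 0.1383]
```

step_arm(rows=[[0.003, 0.003, -0.03, 0, 0, 0], [0.003, 0.003, -0.07, 0, 0, 0], [0.003, 0.003, -0.11, 0, 0, 0], [0.003, 0.003, -0.135, 0, 0, 0], [0.003, 0.003, -0.148, 0, 0, 0]])

```text
clock: 15.55
tcp_pos: [0.5128, 0.1583, 0.0476]
orientation: [-2.218, -2.223, 0.005]
contact_force: [-0.1, 0.9, -0.7]
grip_width: 0.0372
gripper_force: 30.3
```

step_arm(rows=[[0, 0, -0.004, 0, 0, 0], [0, 0, -0.008, 0, 0, 0], [0, 0, -0.012, 0, 0, 0], [0, 0, -0.014, 0, 0, 0], [0, 0, -0.014, 0, 0, 0]])

```text
clock: 15.97
tcp_pos: [0.5145, 0.159, 0.0419]
orientation: [2.221, 2.221, 0.002]
contact_force: [-0.6, -0.2, -0.4]
grip_width: 0.0372
gripper_force: 30.3
```

step_arm(rows=[[0, 0, 0, 0, 0, 0], [0, 0, 0, 0, 0, 0]])

```text
clock: 16.13
tcp_pos: [0.5144, 0.159, 0.0418]
orientation: [2.221, 2.221, 0.001]
contact_force: [-0.3, 0.3, -0.5]
grip_width: 0.0375
gripper_force: 30.3
```

step_arm(rows=[[0, 0, -0.001, 0, 0, 0], [0, 0, -0.001, 0, 0, 0], [0, 0, -0.001, 0, 0, 0], [0, 0, -0.001, 0, 0, 0], [0, 0, -0.001, 0, 0, 0]], jaw=0.35)

```text
clock: 16.55
tcp_pos: [0.5141, 0.1589, 0.0408]
orientation: [2.221, 2.221, 0.0]
contact_force: [-0.8, 0.4, -0.4]
grip_width: 0.0552
gripper_force: 0.0
```

step_arm(rows=[[0, 0, 0.03, 0, 0, 0], [0, 0, 0.08, 0, 0, 0], [0, 0, 0.13, 0, 0, 0], [-0.03, 0, 0.18, 0, 0, 0], [-0.07, 0, 0.22, 0, 0, 0]])

```text
clock: 16.97
tcp_pos: [0.4737, 0.159, 0.175]
orientation: [2.222, 2.219, 0.005]
contact_force: [1.1, 1.5, 1.2]
grip_width: 0.0558
gripper_force: 0.0
```

step_arm(rows=[[-0.04, -0.01, 0.0, 0, 0, 0], [-0.07, -0.03, 0.0, 0, 0, 0], [-0.07, -0.05, 0.0, 0, 0, 0], [-0.07, -0.05, 0.0, 0, 0, 0]])

```text
clock: 17.3
tcp_pos: [0.429, 0.1267, 0.173]
orientation: [2.223, 2.219, -0.001]
contact_force: [0.7, -0.4, 0.8]
grip_width: 0.0554
gripper_force: 0.0
```

```bash
python3 - <<'E'
from h import *
im,c=snap("wrist","w9.png"); o=r.get_obs(); y=pose()[:2,1]; print(o["tcp_pos"],o["grip_width"],np.degrees(np.arctan2(y[1],y[0])),o["joints"].round(2))
blobs(im,c)
for g in greens(im): print(g.round(1),onz(c,*g,.041).round(4))
E
```

```text
[0.43004264 0.12807423 0.17305304] 0.05539449061751901 -0.10174265711141604 [-0.44  0.2   0.01  2.15 -0.    0.79 -0.43]
blob [224, 121, 34, 45, 1082] ctr [0.4179 0.167 ] edges mm@deg [(33, -76), (25, -163), (19, 108), (16, 79), (19, 15)]
[357.8  56. ] [0.5149 0.2394 0.041 ]
[348.7 149.5] [0.5149 0.163  0.041 ]
```

View pics/w9.png

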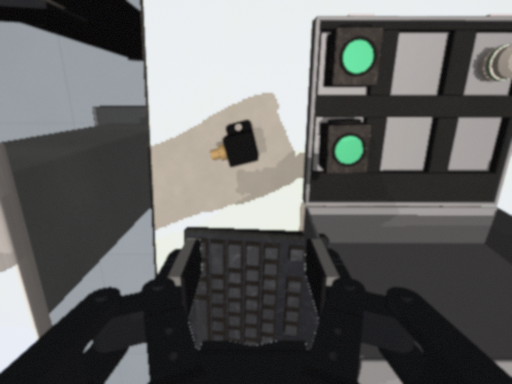

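```bash
python3 - <<'E'
from h import *
im,c=load("w9.png"); hsv=cv2.cvtColor(im,cv2.COLOR_RGB2HSV)
m=np.zeros((384,512),np.uint8); m[110:175,215:265]=(hsv[110:175,215:265,2]<60)
m=cv2.morphologyEx(m,cv2.MORPH_OPEN,np.ones((3,3)))
k=max(cv2.findContours(m,0,2)[0],key=cv2.contourArea); q=cv2.approxPolyDP(cv2.convexHull(k),2,True)[:,0]
for p in q: print(p,onz(c,*p,.053).round(4),onz(c,*p,.007).round(4))
g=cv2.cvtColor(im,cv2.COLOR_RGB2GRAY)
print((g[115:172:2,215:265:2]).tolist().__repr__().replace("], [","]\n["))
E
```

```text
[247 121] [0.4245 0.189  0.053 ] [0.4235 0.1856 0.007 ]
[256 149] [0.4319 0.1657 0.053 ] [0.4324 0.1581 0.007 ]
[256 159] [0.432 0.157 0.053] [0.4324 0.1478 0.007 ]
[231 165] [0.4103 0.1518 0.053 ] [0.4067 0.1416 0.007 ]
[224 144] [0.4048 0.17   0.053 ] [0.4002 0.1632 0.007 ]
[227 127] [0.4078 0.1841 0.053 ] [0.4037 0.1799 0.007 ]
[[182, 181, 177, 177, 177, 176, 176, 174, 174, 174, 177, 177, 179, 180, 179, 179, 180, 178, 180, 181, 182, 179, 179, 179, 180]
[180, 180, 180, 178, 180, 178, 175, 175, 173, 175, 176, 177, 178, 179, 178, 178, 176, 179, 179, 180, 181, 179, 178, 179, 180]
[180, 181, 180, 180, 178, 177, 177, 175, 176, 176, 178, 176, 174, 168, 156, 139, 133, 156, 176, 178, 180, 180, 179, 178, 179]
[180, 180, 179, 178, 178, 176, 177, 176, 173, 167, 161, 140, 124, 96, 70, 47, 43, 86, 154, 178, 179, 180, 178, 179, 180]
[179, 178, 176, 177, 176, 175, 166, 143, 124, 96, 86, 97, 93, 49, 20, 20, 21, 40, 123, 171, 178, 178, 177, 179, 180]
[178, 178, 177, 177, 175, 163, 113, 59, 36, 35, 111, 156, 159, 104, 29, 18, 23, 28, 91, 159, 176, 177, 176, 178, 179]
[179, 179, 179, 177, 177, 140, 5
[... 1888 characters left out ...]
48, 61, 22, 19, 21, 22, 22, 24, 22, 25, 34, 52, 75, 100, 124, 151, 176, 180, 180]
[177, 176, 177, 177, 179, 180, 167, 89, 23, 24, 23, 27, 37, 53, 77, 100, 124, 145, 159, 169, 176, 179, 180, 181, 181]
[177, 176, 177, 177, 178, 180, 174, 121, 46, 52, 76, 98, 124, 145, 161, 170, 176, 177, 178, 179, 180, 180, 180, 180, 180]
[175, 176, 177, 177, 177, 178, 177, 161, 137, 143, 158, 169, 173, 177, 180, 182, 182, 180, 181, 180, 180, 179, 180, 180, 174]
[176, 176, 178, 178, 177, 177, 177, 176, 175, 176, 175, 173, 167, 168, 170, 177, 181, 182, 180, 181, 173, 168, 175, 175, 165]
[176, 178, 176, 176, 176, 178, 177, 176, 176, 176, 175, 166, 157, 158, 160, 168, 169, 171, 171, 169, 166, 159, 165, 165, 160]]
```

step_arm(rows=[[0, 0.02, 0, 0, 0, 0.039], [0, 0.04, 0, 0, 0, 0.078], [-0.01, 0.05, 0, 0, 0, 0.117], [-0.01, 0.06, 0, 0, 0, 0.156], [-0.01, 0.065, 0, 0, 0, 0.195]])

```text
clock: 17.77
tcp_pos: [0.4246, 0.1698, 0.1727]
orientation: [-1.438, -2.793, -0.002]
contact_force: [-0.1, -0.8, 0.4]
grip_width: 0.0553
gripper_force: 0.0
```

step_arm(rows=[[0, 0, 0, 0, 0, 0.039], [0, 0, 0, 0, 0, 0.078], [0, 0, 0, 0, 0, 0.117], [0, 0, 0, 0, 0, 0.156], [0, 0, 0, 0, 0, 0.195]])

```text
clock: 18.18
tcp_pos: [0.4248, 0.1689, 0.1727]
orientation: [0.531, 3.096, 0.001]
contact_force: [1.1, -0.0, -0.3]
grip_width: 0.0559
gripper_force: 0.0
```

step_arm(rows=[[0, 0, 0, 0, 0, 0.039], [0, 0, 0, 0, 0, 0.078], [0, 0, 0, 0, 0, 0.117], [0, 0, 0, 0, 0, 0.156], [0, 0, 0, 0, 0, 0.197]])

```text
clock: 18.6
tcp_pos: [0.4248, 0.169, 0.1727]
orientation: [-0.432, 3.112, 0.001]
contact_force: [0.5, 0.2, -0.4]
grip_width: 0.0558
gripper_force: 0.0
```

```bash
python3 - <<'E'
from h import *
im,c=snap("wrist","w10.png"); o=r.get_obs(); y=pose()[:2,1]; print(o["tcp_pos"],o["grip_width"],np.degrees(np.arctan2(y[1],y[0])),o["joints"].round(2))
blobs(im,c,z=.053)
E
```

```text
[0.42478927 0.16885787 0.17267374] 0.055616904165817854 106.22099302389674 [-0.25  0.23 -0.3   2.11  0.09  0.81  1.25]
blob [232, 158, 37, 38, 1017] ctr [0.414  0.1641] edges mm@deg [(29, 102), (32, 7), (23, -77), (15, -152), (18, -171)]
```

View pics/w10.png

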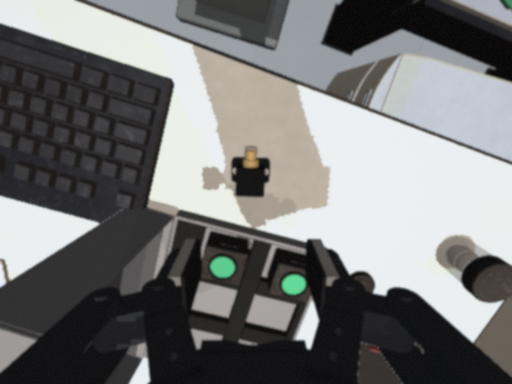

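```bash
python3 - <<'E'
from h import *
im,c=load("w10.png")
g=cv2.cvtColor(im,cv2.COLOR_RGB2GRAY)
print(g[188,225:280].tolist()); print(g[165:205,251].tolist())
e=onz(c,251,196.5,.053); a=np.radians(16); print(e, e[:2]-.013*np.array([np.cos(a),np.sin(a)]))
T=pose(); print("tcp",T[:3,3])
E
```

```text
[204, 200, 202, 193, 179, 174, 169, 161, 155, 141, 109, 64, 32, 22, 20, 22, 18, 21, 20, 19, 24, 22, 20, 23, 22, 22, 22, 22, 19, 19, 21, 22, 23, 23, 20, 23, 23, 32, 74, 128, 162, 177, 180, 180, 181, 181, 182, 182, 182, 181, 179, 178, 180, 178, 177]
[157, 143, 111, 67, 33, 20, 21, 21, 21, 24, 21, 22, 25, 21, 21, 22, 22, 24, 18, 20, 22, 23, 20, 22, 23, 18, 21, 21, 22, 28, 48, 89, 127, 150, 157, 156, 156, 155, 156, 155]
[0.43049441 0.16997009 0.053     ] [0.417998  0.1663868]
tcp [0.42478927 0.16885787 0.17267374]
```

step_arm(rows=[[-0.0115, -0.003, -0.04, 0, 0, 0], [-0.0115, -0.003, -0.1, 0, 0, 0], [-0.0115, -0.003, -0.16, 0, 0, 0], [-0.0115, -0.003, -0.2, 0, 0, 0], [-0.0115, -0.003, -0.217, 0, 0, 0]])

```text
clock: 19.07
tcp_pos: [0.4159, 0.166, 0.0396]
orientation: [0.418, -3.109, 0.001]
contact_force: [-0.1, 0.1, -1.1]
grip_width: 0.0553
gripper_force: 0.0
```

step_arm(rows=[[0, 0, 0, 0, 0, 0], [0, 0, 0, 0, 0, 0], [0, 0, 0, 0, 0, 0], [0, 0, 0, 0, 0, 0], [0, 0, 0, 0, 0, 0]], jaw=0.9)

```text
clock: 19.48
tcp_pos: [0.4181, 0.1664, 0.0437]
orientation: [-0.421, 3.111, 0.001]
contact_force: [-0.1, -0.7, -1.3]
grip_width: 0.025
gripper_force: 31.3
```

step_arm(rows=[[0, 0, 0, 0, 0, 0], [0, 0, 0, 0, 0, 0], [0, 0, 0, 0, 0, 0]])

```text
clock: 19.73
tcp_pos: [0.4179, 0.1663, 0.0435]
orientation: [-0.421, 3.112, 0.001]
contact_force: [-1.3, -0.0, 7.6]
grip_width: 0.0255
gripper_force: 32.4
```

step_arm(rows=[[0, 0, 0.03, 0, 0, 0], [0, 0, 0.08, 0, 0, 0], [0, 0, 0.13, 0, 0, 0], [0, 0, 0.17, 0, 0, 0], [0.03, 0, 0.18, 0, 0, -0.03]])

```text
clock: 20.15
tcp_pos: [0.4342, 0.1667, 0.1541]
orientation: [-0.278, 3.127, 0.002]
contact_force: [0.8, -0.7, -1.3]
grip_width: 0.0257
gripper_force: 31.4
```

step_arm(rows=[[0.05, -0.002, 0, 0, 0, -0.03], [0.11, -0.004, 0, 0, 0, -0.058], [0.17, -0.006, 0, 0, 0, -0.058], [0.22, -0.006, 0, 0, 0, -0.058], [0.248, -0.006, 0, 0, 0, -0.058]])

```text
clock: 20.57
tcp_pos: [0.5874, 0.1617, 0.1508]
orientation: [0.014, 3.139, 0.0]
contact_force: [1.0, 0.6, -1.0]
grip_width: 0.0251
gripper_force: 31.3
```

step_arm(rows=[[0, 0, 0, 0, 0, 0], [0, 0, 0, 0, 0, 0], [0, 0, 0, 0, 0, 0]])

```text
clock: 20.82
tcp_pos: [0.5828, 0.1625, 0.1502]
orientation: [-0.01, -3.14, 0.0]
contact_force: [-0.5, -0.1, -0.8]
grip_width: 0.0255
gripper_force: 31.3
```

```bash
python3 - <<'E'
from h import *
im,c=snap("wrist","w11.png"); o=r.get_obs(); y=pose()[:2,1]; print(o["tcp_pos"],o["grip_width"],np.degrees(np.arctan2(y[1],y[0])),o["joints"].round(2),o["contact_force"])
E
```

```text
[0.58267534 0.16256662 0.15037828] 0.025361465684274317 89.64121058133948 [-0.23  0.47 -0.2   1.8   0.12  0.88  1.09] [ 0.57925365 -0.22066493 -1.18552352]
```

View pics/w11.png

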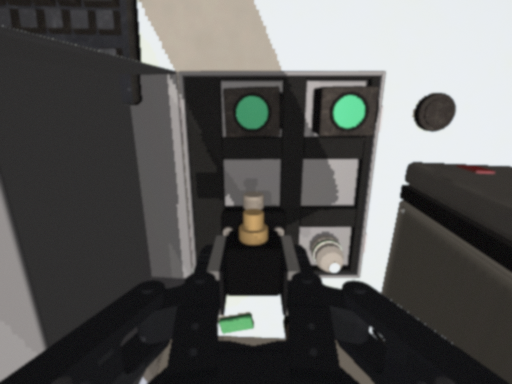

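Mount held upright, knob toward the robot, above the rear-middle compartment, cubes seated.

step_arm(rows=[[0.003, 0, -0.03, 0, 0, 0], [0.003, 0, -0.07, 0, 0, 0], [0.003, 0, -0.11, 0, 0, 0], [0.003, 0, -0.14, 0, 0, 0], [0.003, 0, -0.155, 0, 0, 0]])

```text
clock: 21.28
tcp_pos: [0.5833, 0.1622, 0.0554]
orientation: [-0.009, -3.138, 0.002]
contact_force: [-0.4, -0.5, -1.1]
grip_width: 0.0254
gripper_force: 31.3
```

step_arm(rows=[[0, 0, -0.004, 0, 0, 0], [0, 0, -0.008, 0, 0, 0], [0, 0, -0.012, 0, 0, 0], [0, 0, -0.016, 0, 0, 0], [0, 0, -0.016, 0, 0, 0]])

```text
clock: 21.7
tcp_pos: [0.5861, 0.1626, 0.0485]
orientation: [0.011, 3.141, 0.001]
contact_force: [0.9, -0.3, -1.4]
grip_width: 0.0253
gripper_force: 31.3
```

step_arm(rows=[[0, 0, 0, 0, 0, 0], [0, 0, 0, 0, 0, 0]])

```text
clock: 21.87
tcp_pos: [0.5861, 0.1625, 0.0485]
orientation: [0.011, 3.141, 0.0]
contact_force: [0.7, 0.2, -0.6]
grip_width: 0.0252
gripper_force: 31.3
```

step_arm(rows=[[0, 0, -0.001, 0, 0, 0], [0, 0, -0.002, 0, 0, 0], [0, 0, -0.002, 0, 0, 0]])

```text
clock: 22.12
tcp_pos: [0.5861, 0.1625, 0.0476]
orientation: [0.011, 3.141, 0.0]
contact_force: [-2.1, -0.9, 4.3]
grip_width: 0.0257
gripper_force: 32.1
```

step_arm(rows=[[0, 0, 0, 0, 0, 0], [0, 0, 0, 0, 0, 0], [0, 0, 0, 0, 0, 0], [0, 0, 0, 0, 0, 0]], jaw=0.4)

```text
clock: 22.45
tcp_pos: [0.5858, 0.1624, 0.0467]
orientation: [0.011, 3.142, 0.0]
contact_force: [-0.8, -0.2, -0.6]
grip_width: 0.0516
gripper_force: 0.0
```

step_arm(rows=[[0, 0, 0.03, 0, 0, 0], [0, 0, 0.09, 0, 0, 0], [0, 0, 0.15, 0, 0, 0], [0, 0, 0.21, 0, 0, 0], [0, 0, 0.27, 0, 0, 0]])

```text
clock: 22.87
tcp_pos: [0.5854, 0.1623, 0.2103]
orientation: [-0.011, -3.141, 0.0]
contact_force: [0.4, -1.1, 0.4]
grip_width: 0.0513
gripper_force: 0.0
```

step_arm(rows=[[0, 0, 0.05, 0, 0, -0.038], [0, 0, 0.1, 0, 0, -0.076], [0, 0, 0.13, 0, 0, -0.114], [-0.02, 0, 0.15, 0, 0, -0.152], [-0.04, 0, 0.15, 0, 0, -0.19]], jaw=0)

```text
clock: 23.28
tcp_pos: [0.5632, 0.1629, 0.302]
orientation: [0.943, 2.992, 0.006]
contact_force: [-0.4, 0.4, 0.0]
grip_width: 0.0853
gripper_force: 0.0
```

```bash
python3 - <<'E'
from h import *
im,c=snap("wrist","w12.png"); o=r.get_obs(); y=pose()[:2,1]; print(o["tcp_pos"],o["grip_width"],np.degrees(np.arctan2(y[1],y[0])),o["joints"].round(2),o["contact_force"])
for g in greens(im): print(g.round(1),onz(c,*g,.041).round(4))
_,s=load("side0.png"); _,sc=load("scene0.png")
for p in((248,140),(282,160),(311,125),(250,160)): print("foot",p,onz(s,*p,.015).round(3))
for p in((324,235),(360,208),(406,240),(378,258)): print("foot sc",p,onz(sc,*p,.015).round(3))
print("scr bl", tri(s,(240,157),sc,(296,157)), "kb",onz(sc,212,222,.02),onz(sc,240,205,.02),onz(sc,345,262,.02))
E
```

```text
[0.5602004  0.16303559 0.30054357] 0.08537952057929857 54.696370436024374 [-0.31  0.28 -0.1   1.71  0.03  1.15  0.54] [-3.29812478  0.38382148 -1.10883798]
[278.4  94.1] [0.5145 0.2391 0.041 ]
[230.  129.3] [0.5147 0.1632 0.041 ]
[306.4 253. ] [0.7277 0.1488 0.041 ]
foot (248, 140) [ 0.728 -0.272  0.015]
foot (282, 160) [ 0.587 -0.235  0.015]
foot (311, 125) [ 0.575 -0.449  0.015]
foot (250, 160) [ 0.675 -0.188  0.015]
foot sc (324, 235) [ 0.56  -0.266  0.015]
foot sc (360, 208) [ 0.765 -0.29   0.015]
foot sc (406, 240) [ 0.707 -0.482  0.015]
foot sc (378, 258) [ 0.573 -0.448  0.015]
scr bl [ 0.65094472 -0.06213433  0.16432997] kb [0.37498733 0.05223277 0.02      ] [0.50522417 0.04033342 0.02      ] [ 0.48900089 -0.37954854  0.02      ]
```

step_arm(rows=[[-0.01, -0.04, 0, 0, 0, 0.038], [-0.02, -0.09, 0, 0, 0, 0.076], [-0.03, -0.15, 0, 0, 0, 0.114], [-0.05, -0.21, 0, 0, 0, 0.152], [-0.05, -0.27, 0, 0, 0, 0.19]])

```text
clock: 23.75
tcp_pos: [0.53, -0.0001, 0.2982]
orientation: [-0.002, -3.14, 0.001]
contact_force: [0.2, 0.4, 0.0]
grip_width: 0.0852
gripper_force: 0.0
```

step_arm(rows=[[0, -0.05, 0, 0, 0, 0.006], [0, -0.1, 0, 0, 0, 0.006], [0, -0.14, 0, 0, 0, 0.006], [0, -0.16, 0, 0, 0, 0.006], [0, -0.16, 0, 0, 0, 0.006]])

```text
clock: 24.17
tcp_pos: [0.5315, -0.0977, 0.2983]
orientation: [0.008, -3.141, 0.002]
contact_force: [0.0, 0.3, -0.0]
grip_width: 0.0855
gripper_force: 0.0
```

```bash
python3 - <<'E'
from h import *
im,c=snap("wrist","w13.png"); o=r.get_obs(); y=pose()[:2,1]; print(o["tcp_pos"],o["grip_width"],np.degrees(np.arctan2(y[1],y[0])),o["joints"].round(2),o["contact_force"])
print(proj(c,[.555,-.125,0]),proj(c,[.555,-.125,.05]))
E
```

```text
[ 0.53175677 -0.09496543  0.2983388 ] 0.0856179203934946 90.43419332991047 [ 0.1   0.21 -0.04  1.81  0.01  1.12  1.63] [ 0.88337681  0.18011067 -0.14343991]
[234.05943222 169.99961619] [231.71665547 178.70159534]
```

View pics/w13.png

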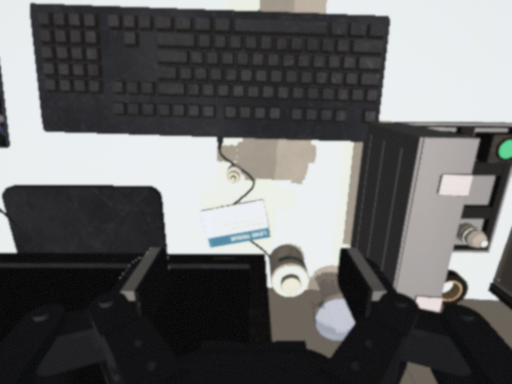

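```bash
python3 - <<'E'
from h import *
im,c=load("w13.png")
for p,z in(((233.5,175),.05),((233.5,175),.03),((200,255),.11),((200,255),.4),((268,270),.11),((290,283),.075)): print(p,z,onz(c,*p,z).round(4))
print(tri(c,(233.5,176),load("side0.png")[1],(277,183)),tri(c,(233.5,176),load("scene0.png")[1],(288,214)))
g=cv2.cvtColor(im,cv2.COLOR_RGB2GRAY); print("\n".join(str(q) for q in g[158:192:2,215:255:2].tolist()))
s=load("side0.png")[0]; print(cv2.cvtColor(s,cv2.COLOR_RGB2GRAY)[170:198,268:290].tolist().__repr__().replace("], [","]\n["))
E
```

```text
(233.5, 175) 0.05 [ 0.5499 -0.1225  0.05  ]
(233.5, 175) 0.03 [ 0.555  -0.1239  0.03  ]
(200, 255) 0.11 [ 0.6356 -0.1611  0.11  ]
(200, 255) 0.4 [ 0.4689 -0.1023  0.4   ]
(268, 270) 0.11 [ 0.6563 -0.0774  0.11  ]
(290, 283) 0.075 [ 0.6995 -0.044   0.075 ]
[ 0.55484613 -0.12446763  0.02659693] [ 0.55677735 -0.1246167   0.03176295]
[234, 185, 158, 147, 108, 80, 115, 145, 157, 158, 162, 163, 157, 155, 155, 155, 157, 157, 155, 155]
[234, 203, 172, 169, 169, 131, 91, 100, 134, 165, 174, 162, 157, 156, 156, 155, 155, 157, 156, 157]
[239, 235, 226, 225, 230, 217, 201, 161, 94, 142, 181, 163, 158, 157, 156, 156, 156, 156, 156, 156]
[239, 239, 237, 238, 238, 237, 236, 221, 130, 80, 114, 134, 147, 157, 156, 157, 156, 157, 155, 157]
[239, 239, 238, 238, 238, 237, 230, 177, 131, 132, 131, 119, 122, 144, 155, 157, 156, 154, 155, 155]
[239, 239, 238, 238, 238, 237, 213, 173, 201, 211, 203, 176, 131, 113, 135, 154, 155, 154, 154, 154]
[238, 238, 238, 238, 238, 235, 213, 212, 200, 187, 189, 204, 188, 120, 86, 125, 148, 154, 154, 153]
[239, 238, 238, 238, 237, 231, 218, 194, 178, 179, 170, 168, 201, 
[... 3284 characters left out ...]
77, 237, 238, 236, 235, 235, 235, 235, 234, 235, 236, 238]
[150, 151, 149, 149, 153, 158, 144, 90, 60, 133, 220, 240, 236, 235, 234, 234, 235, 235, 235, 236, 237, 243]
[149, 151, 150, 149, 153, 147, 113, 66, 61, 144, 226, 239, 234, 235, 235, 234, 234, 235, 235, 236, 240, 218]
[150, 151, 151, 151, 157, 135, 74, 63, 61, 140, 224, 237, 234, 235, 235, 235, 235, 234, 236, 239, 218, 116]
[148, 149, 149, 156, 141, 92, 64, 67, 60, 172, 239, 236, 235, 234, 235, 235, 235, 235, 238, 243, 203, 54]
[150, 149, 156, 141, 92, 66, 67, 63, 77, 191, 242, 235, 235, 234, 235, 234, 235, 237, 242, 219, 114, 56]
[152, 152, 141, 104, 62, 65, 67, 64, 82, 190, 241, 235, 235, 234, 235, 235, 236, 240, 219, 117, 52, 64]]
```

Vial at (233,175), pale cap; keyboard in front, monitor screen behind (front ≈x 0.635), wipe pot at (0.70,−0.04).

step_arm(rows=[[0.02, -0.024, 0, 0, 0, 0], [0.04, -0.048, -0.03, 0, 0, 0], [0.04, -0.048, -0.09, 0, 0, 0], [0.04, -0.048, -0.15, 0, 0, 0], [0.04, -0.048, -0.21, 0, 0, 0]], jaw=0.35)

```text
clock: 24.63
tcp_pos: [0.5567, -0.1204, 0.1716]
orientation: [-0.019, 3.14, 0.002]
contact_force: [0.3, -0.8, -0.7]
grip_width: 0.0558
gripper_force: 0.0
```

step_arm(rows=[[0, 0, -0.04, 0, 0, 0], [0, 0, -0.06, 0, 0, 0], [0, 0, -0.06, 0, 0, 0], [0, 0, -0.06, 0, 0, 0]])

```text
clock: 24.97
tcp_pos: [0.5565, -0.1218, 0.1372]
orientation: [-0.016, 3.141, 0.001]
contact_force: [0.0, -0.2, 0.5]
grip_width: 0.0556
gripper_force: 0.0
```

```bash
python3 - <<'E'
from h import *
im,c=snap("wrist","w14.png"); o=r.get_obs(); y=pose()[:2,1]; print(o["tcp_pos"],o["grip_width"],np.degrees(np.arctan2(y[1],y[0])),o["contact_force"])
a=proj(c,[.555,-.124,0]);b=proj(c,[.555,-.124,.05]);print(a,b)
u0,v0=int(b[0]),int((a[1]+b[1])/2)
g=cv2.cvtColor(im,cv2.COLOR_RGB2GRAY); print(u0-40,v0-40); print("\n".join(" ".join(f"{x:3d}" for x in q) for q in g[v0-40:v0+40:3,u0-40:u0+40:3]))
h=cv2.cvtColor(im,cv2.COLOR_RGB2HSV)[v0-40:v0+40:3,u0-40:u0+40:3,1]; print("\n".join(" ".join(f"{x:3d}" for x in q) for q in h))
E
```

```text
[ 0.55717732 -0.12231794  0.13817974] 0.05557313859259243 90.56156060004002 [-0.29262209 -0.47585815  0.59735313]
[249.23475823 183.73154907] [248.50865593 201.44759748]
208 152
238 238 238 238 238 185  96 166 155 155 156 157 157 158 156 156 158 158 158 159 158 158 158 157 157 155 156
238 238 238 238 237 226  66 142 157 156 157 157 158 158 157 156 156 157 160 159 158 156 157 156 156 157 157
238 237 238 238 238 236 133  94 155 156 157 159 157 157 158 157 157 157 159 156 158 158 158 156 156 155 156
238 238 238 238 237 238 200  56  99 154 157 158 159 159 158 156 157 157 156 154 156 157 156 155 154 154 155
237 238 238 238 238 238 215 133  59  79 142 157 159 158 160 159 155 155 156 155 155 156 155 156 154 155 155
238 238 238 238 237 237 213 157 135  71  52 114 154 159 161 159 157 155 155 156 155 157 156 155 155 155 155
230 232 238 236 231 231 206 157 157 148 102  50  79 142 158 159 158 156 157 155 155 156 157 155 157 155 156
157 177 237 232 163 160 159 155 157 157 155 132  64  61 118 150 157 156 156 157 155 156 156 156 156 155 156
155 173 230 225 161 159 158 157 158 157 157 135  97  83  9
[... 4209 characters left out ...]
  35  34  32  34  35  34  32  37   9  34  35  34  36
  7   7   9   7   7   5   8  32  32  34  35  35  34  35  34  35  34  32  32  34  34  29  31  34  34  34  34
  6   7   7   7   6   5   5  30  34  33  35  35  34  33  31  32  33  34  33  34  18  26  35  36  36  34  34
  7   9   9   9   7   6   6  15  32  32  32  33  32  22  22  22  22  24  32   5  29  34  34  34  34  34  33
  6   7   7   9   7   6   6   6   9   8   9  14  13   7   6   6   8  10   4  12  13  14  15  15  19  19  18
  7   7   9  10   9   6   6   6   6   6   6   7   7   7   6  13   9   8  13   6   7   9   9  10  11  12  12
  7   9  10  10   9   7   6   7   7   6   6   6   6   7  14   7  12   9   9   9  10  13  20  22  25  21  15
```

step_arm(rows=[[-0.003, -0.003, -0.04, 0, 0, 0], [-0.003, -0.003, -0.09, 0, 0, 0], [-0.003, -0.003, -0.13, 0, 0, 0], [-0.003, -0.003, -0.155, 0, 0, 0], [-0.003, -0.003, -0.17, 0, 0, 0]])

```text
clock: 25.43
tcp_pos: [0.5549, -0.1247, 0.0349]
orientation: [-0.014, 3.14, 0.0]
contact_force: [0.6, 0.5, 0.5]
grip_width: 0.0554
gripper_force: 0.0
```

step_arm(rows=[[0, 0, 0, 0, 0, 0], [0, 0, 0, 0, 0, 0], [0, 0, 0, 0, 0, 0], [0, 0, 0, 0, 0, 0], [0, 0, 0, 0, 0, 0]], jaw=0.9)

```text
clock: 25.85
tcp_pos: [0.5556, -0.1252, 0.0365]
orientation: [-0.013, 3.138, -0.001]
contact_force: [0.2, -0.3, 7.2]
grip_width: 0.0194
gripper_force: 29.7
```

step_arm(rows=[[0, 0, 0, 0, 0, 0], [0, 0, 0, 0, 0, 0], [0, 0, 0, 0, 0, 0]])

```text
clock: 26.1
tcp_pos: [0.5556, -0.1253, 0.0365]
orientation: [-0.013, 3.138, -0.001]
contact_force: [-0.0, -0.1, 6.5]
grip_width: 0.0193
gripper_force: 29.7
```

step_arm(rows=[[0, 0, 0, 0, 0, 0], [0, 0, 0, 0, 0, 0], [0, 0, -0.003, 0, 0, 0], [0, 0, -0.007, 0, 0, 0], [0, 0, -0.01, 0, 0, 0]], jaw=0.5)

```text
clock: 26.52
tcp_pos: [0.5538, -0.125, 0.0284]
orientation: [0.013, -3.141, -0.0]
contact_force: [-0.1, 0.1, -1.0]
grip_width: 0.0427
gripper_force: 0.0
```

step_arm(rows=[[0, 0, 0, 0, 0, 0], [0, 0, 0, 0, 0, 0], [0, 0, 0, 0, 0, 0], [0, 0, 0, 0, 0, 0], [0, 0, 0, 0, 0, 0]], jaw=0.9)

```text
clock: 26.93
tcp_pos: [0.554, -0.1251, 0.0287]
orientation: [0.013, -3.141, -0.0]
contact_force: [-0.2, 0.4, -0.9]
grip_width: 0.02
gripper_force: 29.9
```

step_arm(rows=[[0, 0, 0, 0, 0, 0], [0, 0, 0, 0, 0, 0], [0, 0, 0, 0, 0, 0]])

```text
clock: 27.18
tcp_pos: [0.5541, -0.125, 0.0288]
orientation: [-0.013, 3.142, 0.0]
contact_force: [0.3, 0.7, -0.7]
grip_width: 0.0205
gripper_force: 29.9
```

step_arm(rows=[[0, 0, 0.03, 0, 0, 0], [0, 0, 0.09, 0, 0, 0], [0, 0, 0.15, 0, 0, 0], [0, 0, 0.21, 0, 0, 0], [0, 0, 0.27, 0, 0, 0]])

```text
clock: 27.6
tcp_pos: [0.5536, -0.1251, 0.1925]
orientation: [0.013, -3.141, -0.0]
contact_force: [1.4, -0.3, -0.2]
grip_width: 0.0203
gripper_force: 29.9
```

step_arm(rows=[[0, 0, 0.06, 0, 0, 0], [0, 0, 0.12, 0, 0, 0], [0, 0.03, 0.17, 0, 0, 0], [0, 0.09, 0.19, 0, 0, 0], [0, 0.15, 0.19, 0, 0, 0]])

```text
clock: 28.02
tcp_pos: [0.5558, -0.0356, 0.3091]
orientation: [-0.007, 3.134, -0.001]
contact_force: [1.7, 0.5, -0.5]
grip_width: 0.0203
gripper_force: 29.9
```

step_arm(rows=[[0, 0.06, 0, 0, 0, 0], [0, 0.12, 0, 0, 0, 0], [0.04, 0.17, 0, 0, 0, 0], [0.08, 0.21, 0, 0, 0, 0], [0.12, 0.25, 0, 0, 0, 0]])

```text
clock: 28.43
tcp_pos: [0.6264, 0.1169, 0.3051]
orientation: [-0.015, 3.141, 0.0]
contact_force: [0.5, -0.6, -1.5]
grip_width: 0.0206
gripper_force: 29.9
```

step_arm(rows=[[0.04, 0.04, 0, 0, 0, 0], [0.04, 0.08, 0, 0, 0, 0], [0.04, 0.08, 0, 0, 0, 0], [0.04, 0.08, 0, 0, 0, 0]])

```text
clock: 28.77
tcp_pos: [0.6495, 0.1651, 0.304]
orientation: [0.018, -3.14, -0.001]
contact_force: [0.6, -0.4, -0.1]
grip_width: 0.0205
gripper_force: 29.9
```

```bash
python3 - <<'E'
from h import *
im,c=snap("wrist","w15.png"); o=r.get_obs(); y=pose()[:2,1]; print(o["tcp_pos"],o["grip_width"],np.degrees(np.arctan2(y[1],y[0])),o["joints"].round(2),o["contact_force"])
for g in greens(im): print(g.round(1),onz(c,*g,.041).round(4))
# rear-right compartment floor: bright region mask near predicted location
for P in([.65,.1625,.004],[.626,.1355,.015],[.626,.1895,.015],[.674,.1355,.015],[.582,.1625,.057]): print(P,proj(c,P).round(1))
g=cv2.cvtColor(im,cv2.COLOR_RGB2GRAY); u,v=proj(c,[.64,.1625,.004]).astype(int); print(u,v,g[v,u-50:u+50].tolist())
E
```

```text
[0.64966102 0.1630136  0.30430325] 0.020141740781124524 90.52766563503951 [-0.24  0.43 -0.14  1.49  0.06  1.23  1.19] [ 0.3845474  -0.78146086 -0.43998714]
[251.5  49.7] [0.5144 0.1632 0.041 ]
[314.   50.5] [0.5144 0.2393 0.041 ]
[237.2 216.9] [0.734  0.1446 0.041 ]
[0.65, 0.1625, 0.004] [250.3 154.8]
[0.626, 0.1355, 0.015] [231.3 139.2]
[0.626, 0.1895, 0.015] [269.4 139.6]
[0.674, 0.1355, 0.015] [231.7 172.1]
[0.582, 0.1625, 0.057] [250.4 108. ]
250 147 [130, 150, 158, 160, 161, 156, 139, 123, 126, 123, 96, 59, 42, 37, 39, 40, 39, 38, 42, 41, 39, 37, 33, 26, 24, 23, 22, 24, 21, 24, 21, 44, 68, 87, 98, 101, 106, 109, 108, 108, 108, 109, 109, 107, 109, 108, 108, 108, 108, 108, 108, 108, 108, 107, 109, 109, 108, 109, 108, 108, 107, 109, 109, 108, 109, 109, 108, 103, 89, 66, 41, 27, 26, 26, 27, 24, 24, 24, 25, 28, 25, 30, 50, 79, 98, 107, 109, 108, 108, 109, 109, 110, 108, 108, 107, 106, 104, 101, 100, 103]
```

step_arm(rows=[[0, 0, -0.06, 0, 0, 0], [0, 0, -0.12, 0, 0, 0], [0, 0, -0.18, 0, 0, 0], [0, 0, -0.24, 0, 0, 0], [0, 0, -0.3, 0, 0, 0]])

```text
clock: 29.23
tcp_pos: [0.65, 0.1606, 0.1239]
orientation: [-0.009, 3.141, -0.001]
contact_force: [0.4, 1.0, -0.6]
grip_width: 0.0203
gripper_force: 29.9
```

step_arm(rows=[[0, 0, -0.03, 0, 0, 0], [0, 0, -0.07, 0, 0, 0], [0, 0, -0.1, 0, 0, 0], [0, 0, -0.12, 0, 0, 0], [0, 0, -0.13, 0, 0, 0]])

```text
clock: 29.65
tcp_pos: [0.6492, 0.161, 0.0452]
orientation: [0.01, -3.139, 0.002]
contact_force: [-0.5, 0.3, -0.1]
grip_width: 0.0205
gripper_force: 29.9
```

step_arm(rows=[[0, 0, -0.005, 0, 0, 0], [0, 0, -0.01, 0, 0, 0], [0, 0, -0.013, 0, 0, 0], [0, 0, -0.015, 0, 0, 0], [0, 0, -0.015, 0, 0, 0]])

```text
clock: 30.07
tcp_pos: [0.6504, 0.1631, 0.0384]
orientation: [-0.013, 3.141, 0.0]
contact_force: [0.7, 0.4, -0.1]
grip_width: 0.0199
gripper_force: 29.9
```

step_arm(rows=[[0, 0, -0.003, 0, 0, 0], [0, 0, -0.006, 0, 0, 0], [0, 0, -0.008, 0, 0, 0], [0, 0, -0.0085, 0, 0, 0], [0, 0, -0.0085, 0, 0, 0]])

```text
clock: 30.48
tcp_pos: [0.65, 0.163, 0.0326]
orientation: [0.013, -3.142, 0.0]
contact_force: [0.3, 0.3, -0.8]
grip_width: 0.02
gripper_force: 29.9
```

step_arm(rows=[[0, 0, -0.001, 0, 0, 0], [0, 0, -0.001, 0, 0, 0], [0, 0, -0.001, 0, 0, 0]])

```text
clock: 30.73
tcp_pos: [0.6502, 0.163, 0.0325]
orientation: [-0.013, 3.141, 0.0]
contact_force: [-1.4, -0.1, 4.5]
grip_width: 0.0204
gripper_force: 30.3
```

Contact with the floor; release, rise, and check before the lid.

step_arm(rows=[[0, 0, 0, 0, 0, 0], [0, 0, 0, 0, 0, 0], [0, 0, 0, 0, 0, 0], [0, 0, 0, 0, 0, 0]], jaw=0.5)

```text
clock: 31.07
tcp_pos: [0.6499, 0.1629, 0.0318]
orientation: [0.013, -3.141, 0.0]
contact_force: [0.1, -0.6, 0.4]
grip_width: 0.0425
gripper_force: 0.0
```

step_arm(rows=[[0, 0, 0.03, 0, 0, 0], [0, 0, 0.09, 0, 0, 0], [0, 0, 0.15, 0, 0, 0], [0, 0, 0.21, 0, 0, 0], [0, 0, 0.27, 0, 0, 0]])

```text
clock: 31.48
tcp_pos: [0.6497, 0.1629, 0.1955]
orientation: [0.013, -3.141, 0.0]
contact_force: [1.3, 0.2, 1.1]
grip_width: 0.0427
gripper_force: 0.0
```

step_arm(rows=[[0, 0, 0.06, 0, 0, -0.038], [-0.02, 0, 0.12, 0, 0, -0.076], [-0.04, 0, 0.18, 0, 0, -0.114], [-0.07, 0, 0.24, 0, 0, -0.152], [-0.1, 0, 0.26, 0, 0, -0.19]], jaw=1)

```text
clock: 31.9
tcp_pos: [0.5913, 0.1636, 0.356]
orientation: [0.919, 2.997, 0.008]
contact_force: [-0.1, 0.3, 0.8]
grip_width: 0.0002
gripper_force: 0.0
```

step_arm(rows=[[0, 0.02, 0, 0, 0, -0.038], [0, 0.04, 0, 0, 0, -0.076], [0, 0.06, 0, 0, 0, -0.114], [0, 0.06, 0, 0, 0, -0.152], [0, 0.06, 0, 0, 0, -0.19]])

```text
clock: 32.32
tcp_pos: [0.5896, 0.2002, 0.3498]
orientation: [-1.76, -2.602, -0.0]
contact_force: [-0.6, 0.1, 0.9]
grip_width: -0.0
gripper_force: 0.0
```

step_arm(rows=[[0, 0, 0, 0, 0, -0.038], [0, 0, 0, 0, 0, -0.076], [0, 0, 0, 0, 0, -0.114], [0, 0, 0, 0, 0, -0.123], [0, 0, 0, 0, 0, -0.123]])

```text
clock: 32.73
tcp_pos: [0.5899, 0.199, 0.3499]
orientation: [-2.224, -2.219, 0.0]
contact_force: [-0.4, 0.3, 0.5]
grip_width: 0.0
gripper_force: 0.0
```

```bash
python3 - <<'E'
from h import *
im,c=snap("wrist","w16.png"); o=r.get_obs(); y=pose()[:2,1]; print(o["tcp_pos"],o["grip_width"],np.degrees(np.arctan2(y[1],y[0])),o["joints"].round(2),o["contact_force"])
for g in greens(im): print(g.round(1),onz(c,*g,.041).round(4))
for P in([.65,.163,.05],[.586,.1625,.057],[.65,.2365,.046],[.447,.419,.064],[.555,-.124,.03]): print(P,proj(c,P).round(1))
u,v=proj(c,[.65,.163,.03]).astype(int); g=cv2.cvtColor(im,cv2.COLOR_RGB2GRAY); print(u,v); print("\n".join(" ".join(f"{x:3d}" for x in q) for q in g[v-30:v+30:2,u-90:u+34:3]))
# lid: front edge
s,cs=snap("side","s1.png")
E
```

```text
[0.58988826 0.19902896 0.34992832] -0.00019258875451839318 0.0034697219752888716 [-0.51  0.31  0.11  1.56 -0.03  1.27 -0.39] [ 0.3416477  -0.24843031  0.2738758 ]
[ 4.4 19.6] [0.2623 0.379  0.041 ]
[201.3 127.2] [0.5144 0.2392 0.041 ]
[204.2 177.4] [0.5146 0.1632 0.041 ]
[347.3 182.8] [0.7367 0.1539 0.041 ]
[0.65, 0.163, 0.05] [292.5 178.8]
[0.586, 0.1625, 0.057] [250.3 180.4]
[0.65, 0.2365, 0.046] [294.2 129.2]
[0.447, 0.419, 0.064] [133.6 -23.5]
[0.555, -0.124, 0.03] [234.8 323.4]
290 175
 40  41  40  39  40  40  39  22  24  20  23  32  36  38  40  38  40  37  39  39  39  28  23  24  20  30  45  47  51  49  50  50  49  50  50  41 103 214 238 238 238 238
 26  25  25  27  25  25  22  26  25  28  25  25  25  25  26  26  26  26  27  25  27  24  27  25  25  29  26  28  37  39  38  36  38  39  38  38 105 217 238 238 238 238
 26  26  25  27  26  26  25  24  25  26  25  27  24  25  26  26  28  26  27  25  24  27  24  23  25  25  28  35  39  36  37  37  36  36  36  39 109 221 238 238 238 238
 25  21  25  25  24  25  25  25  24  27  23  24  26  26  26  25  26  25  25  25  27  28  23  21  26 
[... 3735 characters left out ...]
 102 218 238 239 239 239 239
 39  38  37  40  38  40  39  37  36  39  39  37  39  39  40  38  38  38  40  40  40  38  39  38  37  40  38  40  39  41  41  40  39  39  40 105 221 239 238 239 239 239
 38  38  39  40  38  40  39  38  37  35  37  40  39  39  39  36  40  41  37  40  39  38  40  39  38  38  38  39  40  37  39  38  37  39  39 107 222 239 239 239 239 239
 37  39  40  38  38  38  39  39  36  39  39  39  37  35  38  37  41  39  39  40  37  38  40  38  39  39  38  38  39  40  38  38  40  40  41 116 231 239 239 239 239 239
 39  38  37  39  39  38  35  40  38  38  37  39  40  39  38  38  39  41  39  41  39  38  38  40  36  40  39  37  38  39  37  40  40  40  44 125 232 238 239 239 239 239
```

All four items stand in their compartments (numeric check of the wrist frame). Now swing behind the lid.

step_arm(rows=[[-0.01, -0.02, 0, 0, 0, 0.038], [-0.03, -0.07, 0, 0, 0, 0.076], [-0.05, -0.13, 0, 0, 0, 0.114], [-0.067, -0.19, 0, 0, 0, 0.152], [-0.067, -0.25, 0, 0, 0, 0.19]])

```text
clock: 33.25
tcp_pos: [0.5481, 0.0479, 0.3503]
orientation: [-1.461, -2.781, -0.0]
contact_force: [0.4, 0.3, -1.0]
grip_width: -0.0002
gripper_force: 0.0
```

step_arm(rows=[[0, -0.05, 0, 0, 0, 0.038], [0, -0.1, 0, 0, 0, 0.076], [0, -0.125, 0, 0, 0, 0.114], [0, -0.125, 0, 0, 0, 0.152], [0, -0.125, 0, 0, 0, 0.19]])

```text
clock: 33.67
tcp_pos: [0.5497, -0.0278, 0.3502]
orientation: [0.585, 3.086, -0.0]
contact_force: [0.1, 0.5, 0.6]
grip_width: -0.0003
gripper_force: 0.0
```

step_arm(rows=[[0, 0, 0, 0, 0, 0.038], [0, 0, 0, 0, 0, 0.076], [0, 0, 0, 0, 0, 0.12], [0, 0, 0, 0, 0, 0.12], [0, 0, 0, 0, 0, 0.12]])

```text
clock: 34.08
tcp_pos: [0.5498, -0.026, 0.3501]
orientation: [-0.006, -3.142, -0.0]
contact_force: [0.2, -0.4, -0.5]
grip_width: -0.0
gripper_force: 0.0
```

```bash
python3 - <<'E'
from h import *
im,c=snap("wrist","w17.png"); o=r.get_obs(); y=pose()[:2,1]; print(o["tcp_pos"],o["grip_width"],np.degrees(np.arctan2(y[1],y[0])),o["joints"].round(2),o["contact_force"])
# lid front edge from old views: side lid top corners vs wrist w1
g=cv2.cvtColor(im,cv2.COLOR_RGB2GRAY)
for y_,z in((.034,.185),(.079,.19),(.1015,.02)):
  p=proj(c,[.55,y_,z]); print(p.round(1))
p=proj(c,[.55,.034,.185]).astype(int); print(p, g[p[1],230:512:3].tolist())
E
```

```text
[ 0.54979924 -0.02596613  0.3500699 ] 0.0004828291396532839 89.72282629996306 [-0.1   0.19  0.04  1.72 -0.01  1.23  1.51] [ 0.29653846  0.99586198 -0.16393931]
[309.5 177.7]
[354.4 178.7]
[333.1 150.5]
[309 177] [238, 238, 238, 238, 238, 238, 238, 238, 238, 238, 238, 238, 239, 239, 239, 239, 239, 239, 239, 239, 238, 238, 212, 155, 125, 52, 50, 64, 63, 93, 108, 108, 111, 177, 187, 187, 186, 186, 185, 183, 183, 183, 182, 170, 48, 31, 7, 23, 34, 34, 34, 34, 34, 38, 43, 81, 167, 168, 168, 167, 168, 167, 166, 166, 165, 125, 19, 40, 85, 210, 238, 238, 238, 238, 230, 109, 24, 13, 15, 12, 8, 14, 15, 24, 33, 37, 41, 43, 42, 46, 45, 46, 47, 47]
```

step_arm(rows=[[0, 0, -0.06, 0, 0, 0], [0, 0, -0.12, 0, 0, 0], [0, 0, -0.18, 0, 0, 0], [0, 0, -0.24, 0, 0, 0], [0, 0, -0.292, 0, 0, 0]])

```text
clock: 34.55
tcp_pos: [0.5492, -0.0258, 0.1729]
orientation: [-0.007, -3.141, 0.0]
contact_force: [0.6, -0.5, -0.8]
grip_width: 0.0002
gripper_force: 0.0
```

step_arm(rows=[[0, 0.02, 0, 0, 0, 0], [0, 0.04, 0, 0, 0, 0], [0, 0.06, 0, 0, 0, 0], [0, 0.08, 0, 0, 0, 0], [0, 0.095, 0, 0, 0, 0]])

```text
clock: 34.97
tcp_pos: [0.5514, 0.0332, 0.1773]
orientation: [0.001, 3.137, 0.001]
contact_force: [0.6, -3.1, 3.0]
grip_width: 0.0001
gripper_force: 1.7
```

step_arm(rows=[[0, 0.006, 0, 0, 0, 0], [0, 0.012, 0, 0, 0, 0], [0, 0.018, 0, 0, 0, 0], [0, 0.024, 0, 0, 0, 0], [0, 0.024, 0, 0, 0, 0]])

```text
clock: 35.38
tcp_pos: [0.5499, 0.0459, 0.175]
orientation: [0.003, 3.141, 0.0]
contact_force: [0.2, -0.9, -0.4]
grip_width: 0.0001
gripper_force: 0.3
```

step_arm(rows=[[0, 0.012, 0.003, 0, 0, 0], [0, 0.024, 0.006, 0, 0, 0], [0, 0.036, 0.008, 0, 0, 0], [0, 0.047, 0.01, 0, 0, 0], [0, 0.058, 0.012, 0, 0, 0]])

```text
clock: 35.8
tcp_pos: [0.5494, 0.0814, 0.1819]
orientation: [-0.002, -3.141, -0.0]
contact_force: [-0.1, -2.4, -1.5]
grip_width: 0.0001
gripper_force: 1.0
```

step_arm(rows=[[0, 0.013, 0, 0, 0, 0], [0, 0.026, 0, 0, 0, 0], [0, 0.039, -0.001, 0, 0, 0], [0, 0.052, -0.003, 0, 0, 0], [0, 0.064, -0.005, 0, 0, 0]])

```text
clock: 36.22
tcp_pos: [0.5497, 0.12, 0.179]
orientation: [-0.002, -3.141, -0.001]
contact_force: [-0.5, -1.9, 0.5]
grip_width: -0.0002
gripper_force: 1.0
```

```bash
python3 - <<'E'
from h import *
o=r.get_obs(); print(o["tcp_pos"],o["contact_force"])
E
```

```text
[0.54966753 0.11997087 0.17902272] [-0.52195355 -1.90906238  0.53746977]
```

step_arm(rows=[[0, 0.013, -0.003, 0, 0, 0], [0, 0.026, -0.007, 0, 0, 0], [0, 0.038, -0.012, 0, 0, 0], [0, 0.049, -0.017, 0, 0, 0], [0, 0.06, -0.022, 0, 0, 0]])

```text
clock: 36.63
tcp_pos: [0.5503, 0.1558, 0.1658]
orientation: [0.003, 3.141, 0.001]
contact_force: [0.1, 0.4, 2.9]
grip_width: -0.0003
gripper_force: 1.3
```

step_arm(rows=[[0, 0.012, -0.006, 0, 0, 0], [0, 0.023, -0.013, 0, 0, 0], [0, 0.034, -0.021, 0, 0, 0], [0, 0.044, -0.029, 0, 0, 0], [0, 0.054, -0.037, 0, 0, 0]])

```text
clock: 37.05
tcp_pos: [0.5499, 0.1879, 0.1431]
orientation: [0.003, 3.141, 0.0]
contact_force: [0.3, -1.0, 3.1]
grip_width: 0.0001
gripper_force: 1.0
```

step_arm(rows=[[0, 0.009, -0.009, 0, 0, 0], [0, 0.018, -0.018, 0, 0, 0], [0, 0.026, -0.028, 0, 0, 0], [0, 0.034, -0.038, 0, 0, 0], [0, 0.042, -0.048, 0, 0, 0]])

```text
clock: 37.47
tcp_pos: [0.5497, 0.2126, 0.1141]
orientation: [-0.003, -3.141, 0.0]
contact_force: [1.2, -0.6, 1.3]
grip_width: -0.0001
gripper_force: 0.6
```

Gentle throughout. Last 15°, slowly.

step_arm(rows=[[0, 0.005, -0.008, 0, 0, 0], [0, 0.01, -0.016, 0, 0, 0], [0, 0.014, -0.024, 0, 0, 0], [0, 0.018, -0.031, 0, 0, 0], [0, 0.021, -0.038, 0, 0, 0]])

```text
clock: 37.88
tcp_pos: [0.5497, 0.225, 0.0915]
orientation: [-0.003, -3.141, 0.0]
contact_force: [0.4, -0.2, 0.9]
grip_width: -0.0004
gripper_force: 0.6
```

step_arm(rows=[[0, 0.002, -0.004, 0, 0, 0], [0, 0.003, -0.008, 0, 0, 0], [0, 0.004, -0.011, 0, 0, 0], [0, 0.005, -0.014, 0, 0, 0], [0, 0.005, -0.016, 0, 0, 0]])

```text
clock: 38.3
tcp_pos: [0.5498, 0.2281, 0.0824]
orientation: [0.003, 3.142, 0.0]
contact_force: [-0.5, 0.6, 1.8]
grip_width: 0.0
gripper_force: 0.5
```

step_arm(rows=[[0, 0, -0.001, 0, 0, 0], [0, 0, -0.002, 0, 0, 0], [0, 0, -0.003, 0, 0, 0], [0, 0, -0.003, 0, 0, 0]])

```text
clock: 38.63
tcp_pos: [0.5499, 0.2278, 0.0807]
orientation: [0.003, 3.141, 0.0]
contact_force: [-0.3, 0.1, -0.1]
grip_width: -0.0003
gripper_force: 0.2
```

step_arm(rows=[[0, 0, -0.0015, 0, 0, 0], [0, 0, -0.003, 0, 0, 0], [0, 0, -0.003, 0, 0, 0]])

```text
clock: 38.88
tcp_pos: [0.55, 0.2279, 0.08]
orientation: [0.003, 3.141, 0.0]
contact_force: [-2.6, -0.2, 10.2]
grip_width: -0.0
gripper_force: 5.6
```

step_arm(rows=[[0, 0, -0.0015, 0, 0, 0], [0, 0, -0.003, 0, 0, 0], [0, 0, -0.003, 0, 0, 0]])

```text
clock: 39.13
tcp_pos: [0.5501, 0.228, 0.0799]
orientation: [0.003, 3.141, 0.0]
contact_force: [-7.7, -3.5, 25.8]
grip_width: 0.0003
gripper_force: 12.8
```

Hard stop at z 0.080 (expected 0.080): shut. Retract and check.

step_arm(rows=[[0, 0, 0.02, 0, 0, 0], [0, 0, 0.07, 0, 0, 0], [0, 0, 0.13, 0, 0, 0], [0, 0, 0.19, 0, 0, 0], [0, 0, 0.25, 0, 0, 0]])

```text
clock: 39.55
tcp_pos: [0.5495, 0.2274, 0.2286]
orientation: [-0.003, -3.141, 0.001]
contact_force: [0.5, 0.4, 1.0]
grip_width: -0.0001
gripper_force: 0.0
```

step_arm(rows=[[0, 0, 0.06, 0, 0, 0], [0, 0, 0.12, 0, 0, 0], [0, 0, 0.18, 0, 0, 0], [0, 0, 0.2, 0, 0, 0], [0, 0, 0.2, 0, 0, 0]])

```text
clock: 39.97
tcp_pos: [0.5514, 0.2284, 0.3515]
orientation: [0.003, 3.135, 0.005]
contact_force: [0.1, 0.1, 0.3]
grip_width: -0.0001
gripper_force: 0.0
```

```bash
python3 - <<'E'
from h import *
im,c=snap("wrist","w18.png"); s,cs=snap("side","s2.png"); s0,_=load("side0.png")
print(r.get_obs()["tcp_pos"],r.get_obs()["contact_force"])
h=cv2.cvtColor(im,cv2.COLOR_RGB2GRAY)
for z in(.066,):
  for P in([.483,.2735,z],[.681,.2735,z],[.483,.1015,z],[.681,.1015,z]):
    u,v=proj(c,P); a,b=proj(cs,P); print(P,(round(u),round(v)),(round(a),round(b)))
v=int(proj(c,[.582,.2,.066])[1]); print("wrist row",v,h[v,::6].tolist())
u=int(proj(c,[.582,.2,.066])[0]); print("col",u); print(h[::6,u].tolist())
# edges along y on wrist: profile at mid x; lid front edge in side view
g=cv2.cvtColor(s,cv2.COLOR_RGB2GRAY)
a,b=proj(cs,[.582,.2735,.066]).astype(int); print("side",a,b,g[b-14:b+22,a].tolist())
# bystanders moved? compare dust cap & canister in side
for n,(x0,x1,y0,y1) in dict(dust=(195,213,313,332),cup=(170,200,168,205)).items(): print(n,float(np.abs(s[y0:y1,x0:x1].astype(int)-s0[y0:y1,x0:x1]).mean()))
print("can px",proj(cs,[.447,.419,.064]).round(), s[int(proj(cs,[.447,.419,.064])[1]),int(proj(cs,[.447,.419,.064])[0])])
E
```

```text
[0.54965543 0.2276007  0.34671726] [-0.10946438  0.95392649 -2.08696424]
[0.483, 0.2735, 0.066] (284, 105) (228, 296)
[0.681, 0.2735, 0.066] (281, 236) (153, 260)
[0.483, 0.1015, 0.066] (157, 105) (264, 239)
[0.681, 0.1015, 0.066] (171, 237) (195, 210)
wrist row 175 [230, 231, 232, 231, 231, 232, 232, 231, 118, 231, 231, 223, 232, 232, 232, 232, 233, 232, 232, 232, 232, 232, 233, 232, 232, 233, 233, 232, 168, 155, 155, 146, 149, 154, 155, 156, 156, 155, 155, 157, 158, 164, 102, 99, 103, 102, 102, 166, 233, 234, 58, 31, 45, 52, 50, 50, 24, 22, 25, 23, 25, 24, 25, 29, 28, 30, 30, 30, 34, 38, 39, 46, 52, 64, 21, 19, 33, 27, 18, 21, 24, 29, 28, 27, 26, 57]
col 232
[169, 167, 168, 167, 164, 165, 164, 167, 167, 166, 169, 170, 169, 172, 172, 171, 173, 161, 103, 103, 104, 104, 102, 118, 125, 101, 101, 154, 157, 156, 156, 155, 155, 153, 155, 153, 153, 151, 152, 153, 231, 46, 20, 22, 16, 20, 17, 29, 13, 14, 18, 18, 15, 20, 17, 18, 18, 16, 15, 14, 14, 13, 14, 17]
side 189 277 [100, 86, 85, 93, 97, 96, 129, 139, 107, 94, 93, 95, 97, 98, 74, 69, 71, 70, 71, 69, 69, 71, 73, 73, 72, 67, 90, 154, 212, 241, 244, 246, 200, 178, 179, 184]
dust 11.508771929824562
cup 17.613813813813813
can px [205. 367.] [92 92 88]
```

```bash
python3 - <<'E'
from h import *
for n in("side0.png","scene0.png","wrist0.png","w1.png","w13.png","w4.png","s2.png"):
    im,c=load(n); a=cv2.cvtColor(im,cv2.COLOR_RGB2HSV); m=(((a[...,0]<7)|(a[...,0]>170))&(a[...,1]>100)&(a[...,2]>50)).astype(np.uint8)
    k,l,st,ce=cv2.connectedComponentsWithStats(m); print(n,[(ce[i].round().tolist(),int(st[i,4]),onz(c,*ce[i],.05)[:2].round(2).tolist()) for i in range(1,k) if st[i,4]>3])
im,c=load("w18.png"); p=proj(c,[.5145,.328,.011]).astype(int); print(p,im[p[1],p[0]])
im,c=load("s2.png"); p=proj(c,[.5145,.328,.011]).astype(int); print(p,im[p[1],p[0]],load("side0.png")[0][p[1],p[0]])
E
```

```text
side0.png []
scene0.png [([189.0, 163.0], 15, [0.55, 0.33])]
wrist0.png []
w1.png []
w13.png []
w4.png [([375.0, 217.0], 215, [0.56, 0.35])]
s2.png []
[314 124] [64 59 55]
[203 322] [77 77 75] [80 81 79]
```

```bash
python3 -c "
from bench import r
print(r.hand_in())"
```

```text
the job is handed in; nothing more can be done
None
```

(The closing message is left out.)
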